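# Return the desk things to their shadow mats

## Task

Tidy the bench: put the eraser, the felt marker, the loupe and the tape measure each on the black mat that carries its own silhouette, covering the silhouette and lined up with it, and leave all four lying or standing flat there as they stand now. Either end may point either way; the nearly square tape measure may be turned by any quarter turn, and how the round loupe is turned does not matter.

Things in the scene. Friction and masses are not known exactly. Their poses are not given: they have to be found in the camera images.
- eraser_mid (a point): Small block eraser, half blue and half white, lying flat: 18 wide (x) x 42 long (y) x 11 high. The point is its centre, half-way up (5.5 mm above its underside). y runs along its length, z up.
- marker_mid (a point): Felt marker with black cap and white barrel, lying flat: 16 mm across, 132 long (y). The point is the middle of its length on its axis, about 8 mm above what it lies on. y runs along its length. It may lie on any side.
- loupe_mid (a point): Short black round magnifier (print loupe) standing upright: 37 diameter x 34 high. The point is its centre, 17 mm above its underside. z up.
- tape_measure_mid (a point): Pocket tape measure, yellow case with black top, lying flat: case 62 (x) x 66 (y) x 35 high, rounded corners, with a small metal hook that sticks out up to 7 mm at its -y end. The point is the centre of the case, half-way up (17.5 mm above its underside). z up.
- eraser_mat: Black rubber mat 50 (x) x 72 (y) x 4 mm with the pale silhouette of the eraser, 18 x 42 mm with its length along y. Fixed to the desk, never moves. Origin: centre of the underside, straight below the centre of the silhouette; the top surface, flat and without rim, is 4 mm above it. Axes: z up, y along the silhouette's length.
- marker_mat: Black rubber mat 44 (x) x 152 (y) x 4 mm with the pale silhouette of the marker, 16 x 132 mm with its length along y. Fixed to the desk, never moves. Origin: centre of the underside, straight below the centre of the silhouette; the top surface, flat and without rim, is 4 mm above it. Axes: z up, y along the silhouette's length.
- loupe_mat: Black rubber mat 66 x 66 x 4 mm with a pale round silhouette of 37 mm diameter, that of the loupe. Fixed to the desk, never moves. Origin: centre of the underside, straight below the centre of the silhouette; the top surface, flat and without rim, is 4 mm above it. Axes: z up, x and y along its edges.
- tape_measure_mat: Black rubber mat 88 (x) x 92 (y) x 4 mm with a pale, nearly square silhouette of 62 (x) x 66 (y) mm with rounded corners, that of the tape measure's case. Fixed to the desk, never moves. Origin: centre of the underside, straight below the centre of the silhouette; the top surface, flat and without rim, is 4 mm above it. Axes: z up, x and y along its edges.
- parts_cabinet: Not to be handled, only to be kept clear of: steel drawer cabinet at the back of the bench, fixed. 181 deep (x, with 12 mm drawer lips in front) x 185 wide (y) x 190 high; origin: centre of its underside. Cross from side to side in front of it. (A wall also rises at the left, at world y = 0.5 m.)
Not all that is in view belongs to the job. Leave any blue look-alike of the part that bears tape_measure_mid alone.

How it is judged:
By the outcome, as a careful person would: the job done as asked, in the order asked, and still so for the second after the job is handed in, with the robot touching nothing.
It also fails if it takes over 118 s, if anything falls off the work surface, if the arm or the gripper's body presses on something with over 40 N, if the wrist force passes 120 N, or if a joint passes its speed limit or range.

## Robot

A 6-joint arm with a two-finger parallel gripper is mounted at the origin on a cart in front of the work surface, level with it; the furniture and walls round the work are solid. World frame = base frame: x ahead of the robot, y to its left, z up, the work surface at z = 0. Lengths are in m, angles in rad, forces in N, time in s.
With the tool pointing down it reaches from about 0.35 to 0.975 m from the base axis. Payload 4.9 kg.
Tool frame: the origin (TCP) lies midway between the tips of the shut fingers; the grasp point (between the pads) lies 19 mm behind it (manip.pinch_z is the distance from the TCP to the grasp point, in m); z points along the fingers, y is the direction in which the jaws open and shut (so a half turn about z gives the same grasp; the last joint's range is limited). The gripper opens to 85 mm and grips with 20 to 120 N. Pads are 22 mm wide; open, the fingers measure 114 mm over their backs; the gripper's body (76 mm by 85 mm) begins 54 mm behind the grasp point. The pads swing forward as they close: fully open they stand 13 mm farther back than shut.
Start: joints at [-1.312, 0.053, 1.613, -0, 1.476, -0.119], TCP at [0.231, -0.581, 0.231] pointing down, gripper open.
Joint ranges: [-3.01, 3.01], [-1.01, 2.22], [0.06, 2.58], [-1.02, 4.17], [0.09, 2.62], [-3.14, 3.14]. Speed limits (rad/s): [2.57, 2.57, 3.14, 3.14, 3.14, 3.14].

## Interface

Orientations are given as a unit quaternion [w, x, y, z].
In Python, from plant import manip gives the robot as it stands.
- The arm moves only by the tool drive_tool, never from a script. Its argument "commands" is text: rows parted by semicolons, each of 5 numbers parted by spaces: the finger opening in mm, from 0 to 85.4, then the shift along the tool's x, y, z in units of 30 mm (1.0 is 30 mm), then the turn about the tool's z in degrees. A call has exactly 8 rows; each row shifts and turns the commanded pose from where the row before left it, along the tool's axes as they then stand; what a row does not reach is not made up. A row lasts 1/8 s, in which the tool goes at most 62.5 mm and 10.7 degrees, less where a joint would pass 70% of its speed; a pose out of reach is approached as far as the arm can. A call is refused whole if a number of a shift passes 1 or a number of a turn 10.7, either way. A call with a gripper value outside its range is refused whole. The fingers move at their own pace and stop on an object; the grip force is fixed at half the most. Time passes only in rows, so rows that do not move let the fingers close, or fill a call up. It gives the time, the measured TCP pose, the force and the opening at its end, in the units of the state.
- manip.state(): the state, without advancing time (a new reading comes with each control period).
- manip.grab_frame(name): name is "scene" or "top" or "wrist"; returns the picture (400x640x3 uint8, red, green, blue); there is no depth.
- manip.camera_params(name): a dict with "fx", "fy", "cx", "cy" (pixels), "xyz" and "orientation" of the camera in the world. Camera axes: x right, y down, z forward; pixel columns grow to the right and rows downward; lengths in m; the calibration is good to about 2 mm. A picture is of the moment at which its call begins: read the wrist's pose just before it. camera_params takes no time and is no camera call; for the wrist camera it gives the pose at the moment of the call.
- manip.job_done(): hands the job in, once; it reports no verdict.
The state is a dict: "time": time; "joint_pos": joint angles; "joint_vel": joint speeds; "joint_efforts": joint torques, N m; "tool_pos": TCP position; "tool_rot": TCP orientation; "contact_force": force on the tool from outside, world axes, zero at the start; "ft_torque": the same for the moment, N m; "gripper_width": opening from 0.0 (shut) to 1.0 (fully open).
Only numpy, scipy, OpenCV 4.12 (cv2) and the standard library are available. Lean on these libraries where they do the work, as an engineer would, in place of code of your own. Each camera call takes 0.05 s, during which the arm holds its last target. There are 200 camera calls.

## Working session

There is one attempt and no reset: what is moved stays moved. The work goes in short steps, Python scripts to look and compute and a tool call to move; the robot and the scene stay as the last step left them, time stands still between calls to the robot, and variables do not carry over. Pictures are saved under pics/ and viewed, about 12 in all and at most 16, crops included, and the job is handed in when it is done.

Besides the shell and the picture viewer there is one more tool, called as name(argument=value, ...) on one line, values as JSON. drive_tool: Moves the arm, as the interface text tells. Its arguments: {"type":"object","properties":{"commands":{"type":"string"}},"required":["commands"]}

```bash
ls; mkdir -p pics; python3 - <<'E'
from plant import manip
import cv2
for n in ("top","scene"):
    im=manip.grab_frame(n); cv2.imwrite(f"pics/{n}0.png",im[:,:,::-1]); print(n,manip.camera_params(n))
print(manip.camera_params("wrist")); print(manip.state())
E
```

```text
pics
top {'fx': 369.72471152427, 'fy': 369.72471152427, 'cx': 318.3256168687359, 'cy': 201.3487227119592, 'xyz': array([ 0.49730658, -0.0427778 ,  0.9000057 ]), 'orientation': array([ 0.02032788, -0.69911316,  0.71409466, -0.02993966])}
scene {'fx': 412.6192997587078, 'fy': 412.6192997587078, 'cx': 325.9738346760268, 'cy': 199.05736853383945, 'xyz': array([-0.43717609,  0.56869633,  0.63631424]), 'orientation': array([ 0.24742525, -0.42360851,  0.73991518, -0.46028481])}
{'fx': 320.40569846871784, 'fy': 320.40569846871784, 'cx': 321.4106689831808, 'cy': 199.79954899332878, 'xyz': array([ 0.30432402, -0.55282055,  0.37291089]), 'orientation': array([ 0.12917644,  0.81732125, -0.55447428, -0.08864368])}
{'time': 0.1, 'joint_pos': array([-1.31198662e+00,  5.33086832e-02,  1.61418916e+00, -2.02957771e-05,
        1.47599349e+00, -1.18988174e-01]), 'joint_vel': array([ 0.00023225, -0.00150485, -0.00439181, -0.00107685, -0.00195127,
        0.00081796]), 'joint_efforts': array([ 2.40331810e-04, -3.94903779e+01, -3.71363533e+01, -8.79080949e-05,
        3.91446098e-03, -1.71683723e-05]), 'tool_pos': array([ 0.23039999, -0.58036255,  0.2301555 ]), 'tool_rot': array([-9.46310773e-04,  9.82210960e-01,  1.87778403e-01, -7.63914421e-05]), 'contact_force': array([ 0.72680369, -0.85333095,  0.24187775]), 'ft_torque': array([-0.02362573, -0.04360576, -0.01651339]), 'gripper_width': 1.0016564740226708}
```

View pics/top0.png

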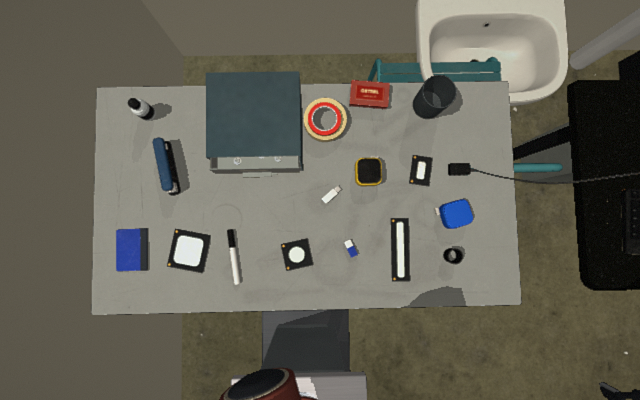

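View pics/scene0.png

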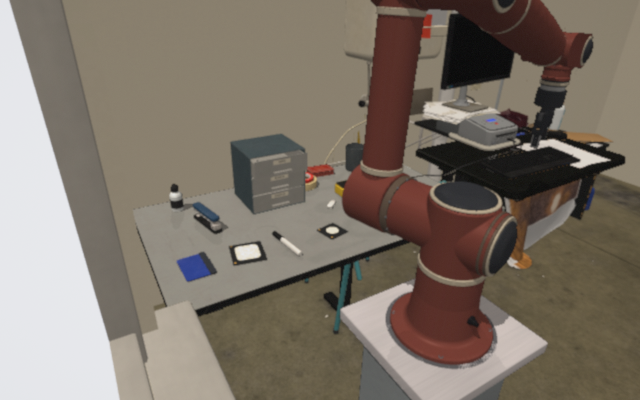

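The top view (up = +x, right = −y) shows these things, in pixels:
- **Objects:** tape (368,171), eraser (350,247), marker (234,257), loupe (453,255).
- **Mats:** tape (189,250), loupe (297,254), marker (400,249), eraser (421,170).
- **Leave alone:** the blue look-alike (456,214) and a USB stick (331,194).

The scene view only confirms this layout.

```bash
cat > h.py <<'E'
import numpy as np, cv2
from plant import manip
from scipy.spatial.transform import Rotation as R
def rot(q): return R.from_quat([q[1],q[2],q[3],q[0]]).as_matrix()
def ray(cam,px,z):
    px=np.atleast_2d(px).astype(float)
    d=np.c_[(px[:,0]-cam['cx'])/cam['fx'],(px[:,1]-cam['cy'])/cam['fy'],np.ones(len(px))]@rot(cam['orientation']).T
    o=np.asarray(cam['xyz']); t=(z-o[2])/d[:,2]
    return (o+d*t[:,None])[:,:2]
def proj(cam,p):
    c=(np.asarray(p)-cam['xyz'])@rot(cam['orientation']); return c[0]/c[2]*cam['fx']+cam['cx'],c[1]/c[2]*cam['fy']+cam['cy']
def blob(mask,seed,r,cam,z):
    """largest contour near seed -> centre, long-axis angle (deg), sizes (mm) on plane z"""
    m=np.zeros(mask.shape,np.uint8); s=np.int32(seed)
    sl=np.s_[max(s[1]-r,0):s[1]+r+1,max(s[0]-r,0):s[0]+r+1]
    m[sl]=mask[sl]
    c=cv2.findContours(m,cv2.RETR_EXTERNAL,cv2.CHAIN_APPROX_NONE)[0]
    if not c: return None
    c=max(c,key=cv2.contourArea)[:,0]
    P=ray(cam,c,z)*1000
    (cx,cy),(w,h),a=cv2.minAreaRect(P.astype(np.float32))
    if w>=h: L,W,ang=w,h,a
    else: L,W,ang=h,w,a+90
    return (np.round([cx/1000,cy/1000],4),round((ang+90)%180-90,1),round(L,1),round(W,1))
E
python3 - <<'E'
from h import *
im=cv2.imread('pics/top0.png')
cam=manip.camera_params('top')
hsv=cv2.cvtColor(im,cv2.COLOR_BGR2HSV); H,S,V=cv2.split(hsv)
white=((V>200)&(S<60)).astype(np.uint8)
black=(V<60).astype(np.uint8)
yel=((H>15)&(H<35)&(S>100)&(V>80)).astype(np.uint8)
blue=((H>100)&(H<130)&(S>100)).astype(np.uint8)
for n,m,s,r,z in [('tape mat',white,(189,250),25,.004),('loupe mat',white,(297,254),18,.004),('marker mat',white,(400,249),38,.004),('eraser mat',white,(421,170),18,.004),
 ('tape',yel|black,(368,171),19,.035),('eraser',blue|white,(350,247),14,.011),('marker',white|black,(234,257),36,.008),('loupe',black,(453,255),16,.034)]:
    print(n,blob(m,s,r,cam,z))
crops=[cv2.resize(im[y-32:y+32,x-32:x+32],(256,256),interpolation=cv2.INTER_CUBIC) for x,y in [(368,171),(350,247),(453,255),(400,249),(189,250),(234,257)]]
cv2.imwrite('pics/crops.png',np.vstack([np.hstack(crops[:3]),np.hstack(crops[3:])]))
E
```

```text
tape mat (array([0.4497, 0.2589]), -12.3, 64.2, 60.8)
loupe mat (array([0.4353, 0.0007]), 88.7, 33.7, 33.4)
marker mat (array([ 0.4419, -0.2504]), -2.1, 129.6, 14.5)
eraser mat (array([ 0.6328, -0.3086]), -11.7, 39.5, 16.5)
tape (array([ 0.6272, -0.1742]), -1.6, 64.8, 61.7)
eraser (array([ 0.4468, -0.1296]), 25.2, 39.3, 16.1)
marker (array([0.4445, 0.2209]), 0.1, 92.6, 26.2)
loupe (array([ 0.4257, -0.3658]), 88.7, 44.6, 34.8)
```

View pics/crops.png

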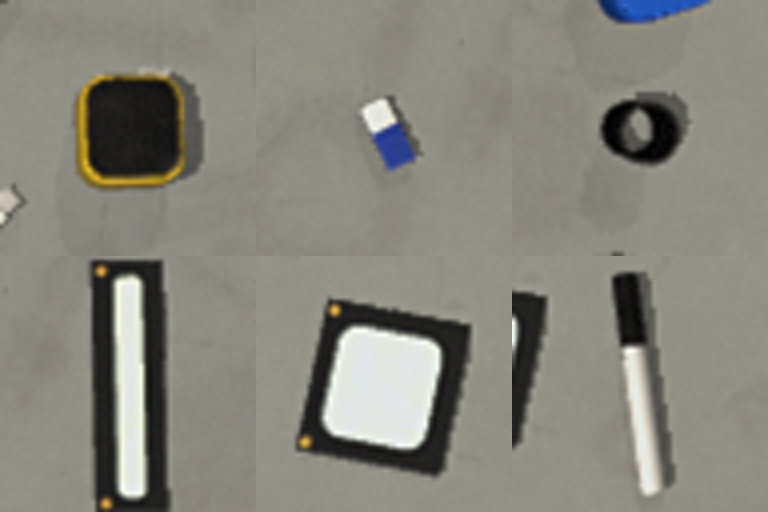

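The crops show the eraser's white end up-left, the tape's hook pointing up (+x), and all four silhouettes clean. I'll move toward the eraser and look again with the wrist camera.

drive_tool(commands="45 0.64 -0.71 0.12 0;45 0.64 -0.71 0.12 0;45 0.64 -0.71 0.12 0;45 0.64 -0.71 0.12 0;45 0.64 -0.71 0.12 0;45 0.64 -0.71 0.12 0;45 0.64 -0.71 0.12 0;45 0.64 -0.71 0.12 0")

```text
time: 1.1
tool_pos: [0.3105, -0.3647, 0.2018]
tool_rot: [-0.0, 0.982, 0.188, -0.0]
contact_force: [0.5, -0.3, 0.2]
gripper_width: 0.53
```

drive_tool(commands="45 0.64 -0.71 0.12 0;45 0.64 -0.71 0.12 0;45 0.64 -0.71 0.12 0;45 0.64 -0.71 0.12 0;45 0.64 -0.71 0.12 0;45 0.64 -0.71 0.12 0;45 0.64 -0.71 0.12 0;45 0.64 -0.71 0.12 0")

```text
time: 2.1
tool_pos: [0.3903, -0.1498, 0.1732]
tool_rot: [-0.0, 0.982, 0.188, -0.0]
contact_force: [0.3, 0.2, 0.5]
gripper_width: 0.525
```

```bash
cat >> h.py <<'E'
def psi(q): 
    M=rot(q); return np.degrees(np.arctan2(M[1,0],M[0,0]))
def snap(name):
    cam=manip.camera_params('wrist'); im=manip.grab_frame('wrist')[:,:,::-1].copy(); cv2.imwrite(f'pics/{name}.png',im); return im,cam
def masks(im):
    H,S,V=cv2.split(cv2.cvtColor(im,cv2.COLOR_BGR2HSV)); u=lambda b:b.astype(np.uint8)
    return dict(white=u((V>190)&(S<60)),black=u(V<60),yel=u((H>15)&(H<35)&(S>100)&(V>80)),blue=u((H>100)&(H<130)&(S>100)))
def go(x,y,z,p):
    """turn first, then shift: numbers (units of 30mm, deg) from current pose to grasp-down pose with TCP at x,y,z, yaw p"""
    s=manip.state(); t=s['tool_pos']; c=psi(s['tool_rot'])
    d=np.array([x,y,z])-t
    for a,l in((p,'after turn'),(c,'no turn')):
        a=np.radians(a); print(l,np.round(np.array([d[0]*np.cos(a)+d[1]*np.sin(a),d[0]*np.sin(a)-d[1]*np.cos(a),-d[2]])/.03,2),end=' ')
    print('turn',round((c-p+180)%360-180,1),'tcp',np.round(t,4),'psi',round(c,1),'t',round(s['time'],2),'F',np.round(s['contact_force'],1),'w',round(s['gripper_width']*85.4,1))
E
python3 - <<'E'
from h import *
im,cam=snap('w1')
print(rot(cam['orientation'])[:,2],cam['xyz'],manip.pinch_z)
go(.447,-.13,.17,25)
print(proj(cam,(.4468,-.1296,.005)), proj(cam,(.4419,-.2504,.004)))
E
```

```text
[-0.28815074 -0.11425503 -0.95074441] [ 0.46423744 -0.1219898   0.31584127] 0.0187
after turn [1.94 0.27 0.08] no turn [1.96 0.16 0.08] turn -3.2 tcp [ 0.3907 -0.1473  0.1725] psi 21.8 t 2.15 F [-1.2  1.3 -0.4] w 45.1
(np.float64(322.16689572319143), np.float64(116.5959502073201)) (np.float64(433.5581468824422), np.float64(167.6871275701747))
```

View pics/w1.png

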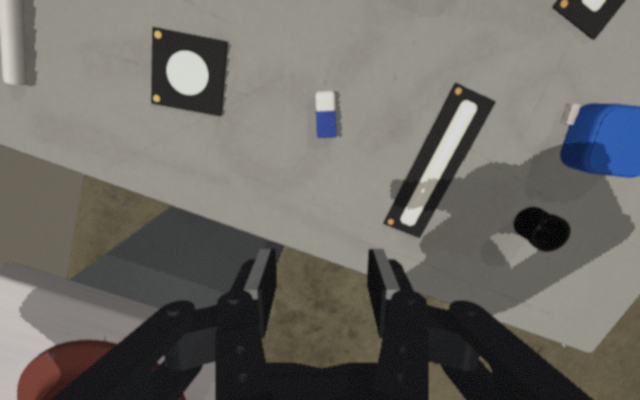

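The wrist view shows the eraser at (326,115), the loupe mat at (188,72), the marker mat at (440,160) and the loupe at (540,230), with the arm's shadow over some of them.

```bash
python3 - <<'E'
from h import *
im=cv2.imread('pics/w1.png'); m=masks(im)
# camera pose at snapshot: arm now settled at the same command
cam=manip.camera_params('wrist'); print(cam['xyz'])
print('eraser',blob(m['white']|m['blue'],(326,115),35,cam,.011), blob(m['white']|m['blue'],(326,115),35,cam,.0055))
H,S,V=cv2.split(cv2.cvtColor(im,cv2.COLOR_BGR2HSV)); pale=((V>135)&(S<40)).astype(np.uint8)
print('lmat',blob(m['white'],(188,72),30,cam,.004),'mmat',blob((V>175).astype(np.uint8),(440,160),75,cam,.004))
top=cv2.imread('pics/top0.png'); tc=manip.camera_params('top'); mt=masks(top)
for n,s,r in(('tape mat',(189,250),30),('eraser mat',(421,170),20),('marker mat',(400,249),38)):
    k=cv2.morphologyEx(mt['black']|mt['white'],cv2.MORPH_CLOSE,np.ones((3,3)))
    print(n,blob(k,s,r,tc,.004))
E
```

```text
[ 0.46457245 -0.11975489  0.31525141]
eraser (array([ 0.4424, -0.1318]), 22.6, 21.9, 17.4) (array([ 0.442, -0.132]), 22.6, 22.3, 17.7)
lmat (array([0.4373, 0.0014]), -68.2, 36.2, 34.6) mmat (array([ 0.4677, -0.249 ]), -0.8, 85.7, 15.7)
tape mat (array([0.45  , 0.2573]), -12.0, 90.3, 86.9)
eraser mat (array([ 0.6331, -0.3074]), -9.8, 70.2, 48.0)
marker mat (array([ 0.442 , -0.2497]), -1.1, 148.9, 42.3)
```

```bash
python3 - <<'E'
from h import *
im,cam=snap('w2'); m=masks(im)
V=cv2.cvtColor(im,cv2.COLOR_BGR2HSV)[:,:,2]
k=cv2.morphologyEx(m['white']|m['blue']|((V>180).astype(np.uint8)),cv2.MORPH_CLOSE,np.ones((5,5)))
e=blob(k,(322,117),32,cam,.008); print(e)
print('lmat',blob(m['white'],(185,72),32,cam,.004),'mmat',blob((m['white']|m['black']),(440,160),75,cam,.004))
go(*e[0],.080,e[1])
go(*e[0],.012,e[1])
E
```

```text
(array([ 0.45  , -0.1316]), 24.5, 41.0, 17.5)
lmat (array([ 0.4375, -0.0015]), -68.2, 35.8, 34.7) mmat (array([ 0.4443, -0.2514]), -1.5, 148.8, 43.6)
after turn [2.05 0.3  3.09] no turn [2.06 0.21 3.09] turn -2.7 tcp [ 0.3903 -0.1488  0.1727] psi 21.8 t 2.2 F [-0.1  0.3 -1. ] w 45.0
after turn [2.05 0.3  5.36] no turn [2.06 0.21 5.36] turn -2.7 tcp [ 0.3903 -0.1488  0.1727] psi 21.8 t 2.2 F [-0.1  0.3 -1. ] w 45.0
```

drive_tool(commands="34 0 0 0.6 -2.7;34 0.7 0.1 0.7 0;34 0.7 0.1 0.7 0;34 0.65 0.1 0.7 0;34 0 0 0.8 0;34 0 0 0.8 0;34 0 0 0.8 0;34 0 0 0.3 0")

```text
time: 3.2
tool_pos: [0.4487, -0.1339, 0.01]
tool_rot: [-0.001, 0.978, 0.211, -0.001]
contact_force: [0.1, 0.1, 0.7]
gripper_width: 0.398
```

```bash
python3 - <<'E'
from h import *
go(.45,-.1316,.004,24.5)
E
```

```text
after turn [ 0.07 -0.05  0.2 ] no turn [ 0.07 -0.05  0.2 ] turn -0.2 tcp [ 0.4487 -0.1339  0.01  ] psi 24.3 t 3.2 F [0.1 0.1 0.7] w 34.0
```

drive_tool(commands="34 0.05 -0.05 0.2 0;34 0 0 0 0;10 0 0 0 0;10 0 0 0 0;10 0 0 0 0;10 0 0 0 0;10 0 0 -0.8 0;10 0 0 -0.8 0")

```text
time: 4.2
tool_pos: [0.4503, -0.1314, 0.0537]
tool_rot: [-0.0, 0.978, 0.211, -0.0]
contact_force: [0.6, 0.1, -0.8]
gripper_width: 0.18
```

```bash
python3 - <<'E'
from h import *
go(.633,-.308,.08,-10.5)
E
```

```text
after turn [ 7.06  4.68 -0.88] no turn [ 3.12  7.87 -0.88] turn 34.8 tcp [ 0.4503 -0.1314  0.0537] psi 24.3 t 4.2 F [ 0.6  0.1 -0.8] w 15.4
```

drive_tool(commands="10 0 0 -0.5 8.7;10 0 0 -0.5 8.7;10 0 0 -0.4 8.7;10 0.8 0.8 0 8.7;10 0.8 0.8 0 0;10 0.8 0.8 0 0;10 0.8 0.8 0 0;10 0.8 0.8 0 0")

```text
time: 5.2
tool_pos: [0.5514, -0.2689, 0.0951]
tool_rot: [-0.0, 0.996, -0.091, -0.0]
contact_force: [-0.4, 0.1, 0.4]
gripper_width: 0.178
```

drive_tool(commands="10 0.6 0.5 0 0;10 0 0 0 0;10 0 0 0 0;10 0 0 0 0;10 0 0 0 0;10 0 0 0 0;10 0 0 0 0;10 0 0 0 0")

```text
time: 6.2
tool_pos: [0.5661, -0.2862, 0.0957]
tool_rot: [0.0, 0.996, -0.091, 0.0]
contact_force: [0.2, 0.7, -0.3]
gripper_width: 0.176
```

```bash
cat >> h.py <<'E'
def mat(im,cam,xy,zr,white=True):
    """mat silhouette + outer rect near world xy"""
    m=masks(im); s=proj(cam,(*xy,.004)); k=cv2.morphologyEx(m['black']|m['white'],cv2.MORPH_CLOSE,np.ones((5,5)))
    print('px',np.round(s),'sil',blob(m['white'],s,zr,cam,.004),'mat',blob(k,s,zr,cam,.004))
E
python3 - <<'E'
from h import *
im,cam=snap('w3')
mat(im,cam,(.633,-.308),70)
go(.633,-.308,.08,-10.5)
E
```

```text
px [332. 110.] sil (array([ 0.6361, -0.31  ]), -10.4, 41.1, 17.5) mat (array([ 0.6362, -0.3101]), -9.4, 70.0, 48.2)
after turn [2.33 0.31 0.52] no turn [2.33 0.31 0.52] turn 0.0 tcp [ 0.5661 -0.2863  0.0957] psi -10.5 t 6.25 F [ 0.5  0.5 -0.5] w 15.1
```

View pics/w3.png

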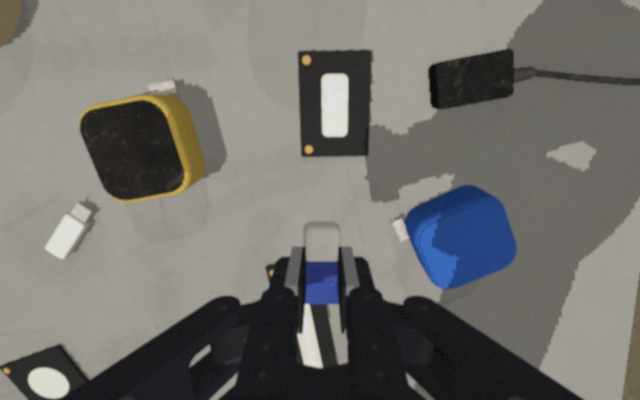

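The wrist view shows the eraser mat at (335,104), clean, with the eraser in hand between rows 222 and 303. The tape is at (140,148), its hook on the far side.

```bash
python3 - <<'E'
from h import *
im=cv2.imread('pics/w3.png'); cam=manip.camera_params('wrist'); s=manip.state(); t=s['tool_pos']; a=np.radians(psi(s['tool_rot']))
print([tuple(im[r,322]) for r in range(218,310,4)])
c=im[:,322].astype(int); 
for r,dz in((222,-.004),(236,.007),(262,.007),(303,.007)):
    d=ray(cam,(322,r),t[2]+dz)[0]-t[:2]; print(r,round(1000*(d@[np.cos(a),np.sin(a)]),1),round(1000*(d@[np.sin(a),-np.cos(a)]),1))
go(.6362,-.310,.0085,-10.2)
E
```

```text
[(np.uint8(147), np.uint8(156), np.uint8(158)), (np.uint8(120), np.uint8(126), np.uint8(130)), (np.uint8(124), np.uint8(130), np.uint8(134)), (np.uint8(149), np.uint8(155), np.uint8(159)), (np.uint8(149), np.uint8(156), np.uint8(161)), (np.uint8(152), np.uint8(159), np.uint8(164)), (np.uint8(150), np.uint8(158), np.uint8(163)), (np.uint8(149), np.uint8(156), np.uint8(160)), (np.uint8(151), np.uint8(157), np.uint8(162)), (np.uint8(150), np.uint8(158), np.uint8(162)), (np.uint8(149), np.uint8(155), np.uint8(159)), (np.uint8(110), np.uint8(78), np.uint8(74)), (np.uint8(103), np.uint8(53), np.uint8(41)), (np.uint8(100), np.uint8(50), np.uint8(37)), (np.uint8(101), np.uint8(52), np.uint8(38)), (np.uint8(104), np.uint8(52), np.uint8(39)), (np.uint8(143), np.uint8(73), np.uint8(57)), (np.uint8(156), np.uint8(81), np.uint8(63)), (np.uint8(154), np.uint8(79), np.uint8(61)), (np.uint8(153), np.uint8(81), np.uint8(62)), (np.uint8(153), np.uint8(81), np.uint8(63)), (np.uint8(149), np.uint8(78), np.uint8(61)), (np.uint8(48), np.uint8(48), np.uint8(48))]
222 20.5 1.9
236 17.9 1.8
262 4.4 1.9
303 -18.5 1.9
after turn [2.44 0.36 2.91] no turn [2.44 0.35 2.91] turn -0.3 tcp [ 0.5661 -0.2863  0.0957] psi -10.5 t 6.25 F [ 0.5  0.5 -0.5] w 15.1
```

drive_tool(commands="10 0.8 0.1 0.2 -0.3;10 0.8 0.1 0.3 0;10 0.79 0.1 0.4 0;10 0 0 0.6 0;10 0 0 0.6 0;10 0 0 0.5 0;10 0 0 0.26 0;10 0 0 0 0")

```text
time: 7.25
tool_pos: [0.6346, -0.3077, 0.0109]
tool_rot: [-0.0, 0.996, -0.089, -0.001]
contact_force: [-3.5, 2.3, 5.0]
gripper_width: 0.182
```

```bash
python3 - <<'E'
from h import *
go(.6362,-.310,.0085,-10.2)
E
```

```text
after turn [0.07 0.06 0.08] no turn [0.07 0.06 0.08] turn 0.0 tcp [ 0.6346 -0.3077  0.0109] psi -10.2 t 7.25 F [-3.5  2.3  5. ] w 15.6
```

drive_tool(commands="30 0 0 0 0;30 0 0 0 0;30 0 0 0 0;30 0 0 -0.6 0;30 0 0 -0.8 0;30 -0.8 0 -0.8 0;30 -0.8 0 -0.6 0;30 -0.8 0 0 0")

```text
time: 8.25
tool_pos: [0.5657, -0.2965, 0.0992]
tool_rot: [0.002, 0.996, -0.088, 0.003]
contact_force: [0.7, -0.6, -0.7]
gripper_width: 0.355
```

```bash
python3 - <<'E'
from h import *
im,cam=snap('w4'); m=masks(im)
s=proj(cam,(.636,-.31,.01)); print(s)
k=cv2.morphologyEx(m['white']|m['blue'],cv2.MORPH_CLOSE,np.ones((5,5)))
print('er',blob(k,s,50,cam,.015),blob(k,s,50,cam,.0095))
k=cv2.morphologyEx(k|m['black'],cv2.MORPH_CLOSE,np.ones((7,7)));print('mat',blob(k,s,65,cam,.004))
go(.45,.16,.17,6)
x,y=map(int,s); cv2.imwrite('pics/w4c.png',cv2.resize(im[max(y-80,0):y+80,x-100:x+100],None,fx=3,fy=3))
E
```

```text
(np.float64(320.1260118064215), np.float64(108.69603735014748))
er (array([ 0.6334, -0.3095]), -10.9, 41.2, 19.3) (array([ 0.6332, -0.3094]), -10.9, 42.2, 19.7)
mat (array([ 0.636 , -0.3102]), -9.4, 69.6, 48.3)
after turn [ -2.15 -15.49  -2.42] no turn [ -6.38 -14.28  -2.42] turn -16.2 tcp [ 0.5627 -0.2954  0.0974] psi -10.2 t 8.3 F [ 1.  -0.6 -1.6] w 29.7
```

View pics/w4c.png

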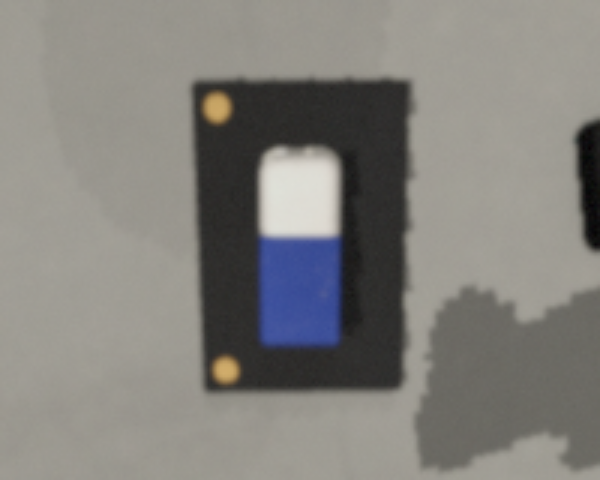

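The eraser sits on the mat, laterally and angularly fine, but about 3 mm short along its length: a sliver of silhouette shows at the top. I'll regrip it and nudge it.

drive_tool(commands="30 0.8 0 0 0;30 0.8 0 0.6 0;30 0.8 0 0.8 0;30 0 0 0.8 0;30 0 0 0.6 0;10 0 0 0 0;10 0 0 0 0;10 0 0 0 0")

```text
time: 9.3
tool_pos: [0.6357, -0.3084, 0.0115]
tool_rot: [0.001, 0.996, -0.089, 0.001]
contact_force: [-1.3, -0.5, -0.2]
gripper_width: 0.19
```

drive_tool(commands="10 0 0 -0.1 0;10 0.1 0 -0.1 0;10 0 0 0 0;10 0 0 0.2 0;30 0 0 0 0;30 0 0 0 0;30 0 0 0 0;30 0 0 -1 0")

```text
time: 10.3
tool_pos: [0.6357, -0.3071, 0.0367]
tool_rot: [-0.001, 0.996, -0.089, -0.003]
contact_force: [-0.0, -0.4, 0.4]
gripper_width: 0.351
```

drive_tool(commands="40 -0.8 0 -0.8 0;40 -0.8 0 -0.8 0;40 -0.8 0 -0.2 0;40 0 0 0 0;40 0 0 0 0;40 0 0 0 0;40 0 0 0 0;40 0 0 0 0")

```text
time: 11.3
tool_pos: [0.5673, -0.2956, 0.0935]
tool_rot: [-0.0, 0.996, -0.088, -0.0]
contact_force: [0.6, -0.2, 0.5]
gripper_width: 0.47
```

```bash
python3 - <<'E'
from h import *
im,cam=snap('w5'); m=masks(im)
s=proj(cam,(.636,-.31,.01)); print(s)
k=cv2.morphologyEx(m['white']|m['blue'],cv2.MORPH_CLOSE,np.ones((5,5)))
print('er',blob(k,s,50,cam,.015),blob(m['blue'],s,50,cam,.015))
k=cv2.morphologyEx(k|m['black'],cv2.MORPH_CLOSE,np.ones((7,7)));print('mat',blob(k,s,65,cam,.004))
go(.42,.17,.17,6)
E
```

```text
(np.float64(322.1553177776212), np.float64(110.2025687090482))
er (array([ 0.6377, -0.3099]), -10.1, 42.1, 19.6) (array([ 0.6306, -0.3085]), -9.3, 23.5, 19.6)
mat (array([ 0.636 , -0.3102]), -9.6, 69.9, 48.3)
after turn [ -3.26 -15.95  -2.55] no turn [ -7.57 -14.41  -2.55] turn -16.1 tcp [ 0.5672 -0.2957  0.0936] psi -10.1 t 11.35 F [ 0.1 -0.5  0.2] w 40.0
```

Off by about 1.5 mm along its length now, which is good enough. Next, the marker.

drive_tool(commands="40 0 -0.9 -0.4 -8;40 -0.2 -1 -0.4 -8.1;40 -0.3 -1 -0.4 0;40 -0.3 -1 -0.4 0;40 -0.3 -1 -0.4 0;40 -0.3 -1 -0.3 0;40 -0.3 -1 -0.2 0;40 -0.3 -1 0 0")

```text
time: 12.35
tool_pos: [0.4947, -0.0647, 0.1698]
tool_rot: [0.0, 0.999, 0.052, 0.001]
contact_force: [0.6, 0.3, 0.3]
gripper_width: 0.474
```

drive_tool(commands="40 -0.4 -1 0 0;40 -0.4 -1 0 0;40 -0.3 -1 0 0;40 -0.3 -1 0 0;40 -0.3 -1 0 0;40 -0.3 -1 0 0;40 -0.3 -1 0 0;40 0 -1 0 0")

```text
time: 13.35
tool_pos: [0.4006, 0.167, 0.1691]
tool_rot: [-0.0, 0.999, 0.052, 0.0]
contact_force: [0.1, -0.2, 0.0]
gripper_width: 0.467
```

```bash
python3 - <<'E'
from h import *
im,cam=snap('w6'); im,cam=snap('w6')
go(.42,.17,.17,6)
E
```

```text
after turn [ 0.65 -0.   -0.03] no turn [ 0.65 -0.   -0.03] turn 0.1 tcp [0.4007 0.1679 0.1691] psi 6.1 t 13.45 F [-0.1 -1.3 -0.1] w 39.9
```

View pics/w6.png

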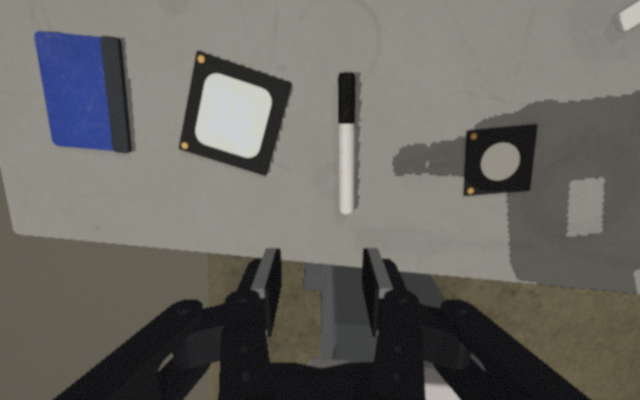

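The view shows the marker from (346,72) to (346,213), nearly parallel to tool x, and the tape mat at (235,113).

```bash
python3 - <<'E'
from h import *
im=cv2.imread('pics/w6.png'); cam=manip.camera_params('wrist'); m=masks(im)
k=m['white']|m['black']; k[:,:325]=0; k[:,368:]=0; k=cv2.morphologyEx(k,cv2.MORPH_CLOSE,np.ones((7,7)))
e=blob(k,(346,143),80,cam,.010); print(e, blob(m['white'],(346,170),50,cam,.01))
mat(im,cam,(.453,.255),75)
go(*e[0],.006,e[1])
E
```

```text
(array([0.4364, 0.1467]), 7.2, 130.0, 13.8) (array([0.4141, 0.1449]), 7.7, 85.4, 7.5)
px [233. 116.] sil (array([0.452 , 0.2554]), -11.6, 64.4, 60.5) mat (array([0.4526, 0.2543]), -11.8, 89.6, 86.2)
after turn [1.09 0.85 5.44] no turn [1.11 0.83 5.44] turn -1.1 tcp [0.4007 0.1679 0.1691] psi 6.1 t 13.45 F [-0.1 -1.3 -0.1] w 39.9
```

drive_tool(commands="36 0 0 0.5 -1.3;36 0.4 0.3 0.7 0;36 0.4 0.3 0.7 0;36 0.28 0.2 0.8 0;36 0 0 0.8 0;36 0 0 0.8 0;36 0 0 0.8 0;36 0 0 0.4 0")

```text
time: 14.45
tool_pos: [0.4348, 0.1451, 0.0015]
tool_rot: [0.0, 0.998, 0.063, -0.002]
contact_force: [-0.5, -0.9, -0.7]
gripper_width: 0.422
```

drive_tool(commands="36 0 0 0 0;8 0 0 0 0;8 0 0 0 0;8 0 0 0 0;8 0 0 0 0;8 0 0 -0.8 0;8 0 0 -0.8 0;8 0 0 -0.9 0")

```text
time: 15.45
tool_pos: [0.4356, 0.1463, 0.079]
tool_rot: [-0.0, 0.998, 0.063, -0.001]
contact_force: [0.7, -0.8, 0.2]
gripper_width: 0.144
```

```bash
python3 - <<'E'
from h import *
go(.444,-.250,.09,-1.3)
E
```

```text
after turn [ 0.58 13.2  -0.37] no turn [-1.39 13.14 -0.37] turn 8.6 tcp [0.4356 0.1463 0.079 ] psi 7.3 t 15.45 F [ 0.7 -0.8  0.2] w 12.3
```

drive_tool(commands="8 0 0.6 -0.5 8.6;8 0.1 1 -0.5 0;8 0.1 1 -0.3 0;8 0.1 1 0 0;8 0.1 1 0 0;8 0.1 1 0 0;8 0.08 1 0 0;8 0 1 0 0")

```text
time: 16.45
tool_pos: [0.4507, -0.0826, 0.1175]
tool_rot: [-0.0, 1.0, -0.012, -0.0]
contact_force: [0.7, -0.1, -0.4]
gripper_width: 0.145
```

drive_tool(commands="8 0 1 0 0;8 0 1 0 0;8 0 1 0 0;8 0 0.5 0 0;8 0 0 0 0;8 0 0 0 0;8 0 0 0 0;8 0 0 0 0")

```text
time: 17.45
tool_pos: [0.4486, -0.1862, 0.1179]
tool_rot: [-0.0, 1.0, -0.011, -0.0]
contact_force: [0.6, -0.2, 0.3]
gripper_width: 0.144
```

```bash
python3 - <<'E'
from h import *
im,cam=snap('w7')
mat(im,cam,(.444,-.251),95)
go(.4436,-.2497,.09,-1.3)
s=manip.state();print(proj(cam,s['tool_pos']))
E
```

```text
px [397. 199.] sil (array([ 0.3891, -0.2514]), 2.3, 20.3, 14.3) mat (array([ 0.4362, -0.2363]), -1.3, 167.8, 73.0)
after turn [-0.12  2.12  0.93] no turn [-0.12  2.12  0.93] turn -0.0 tcp [ 0.4486 -0.1863  0.1179] psi -1.3 t 17.5 F [-0.  -1.1 -0. ] w 11.8
(np.float64(318.41617559398156), np.float64(262.596564388991))
```

View pics/w7.png

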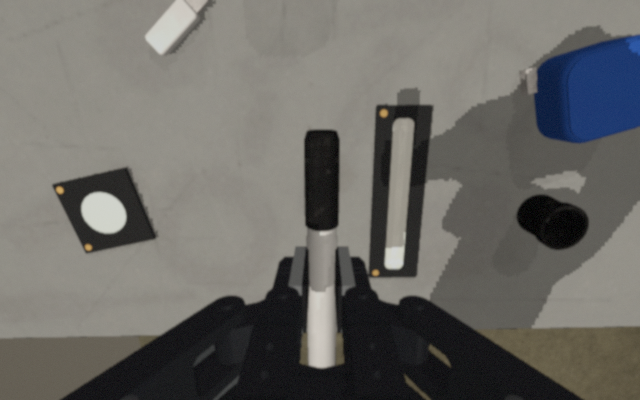

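The view shows the marker in hand spanning rows 130–368 at column 322, and the mat silhouette running from (404,118) to (395,268), half in shadow.

```bash
python3 - <<'E'
from h import *
im=cv2.imread('pics/w7.png'); cam=manip.camera_params('wrist'); t=manip.state()['tool_pos']
print('marker ends',ray(cam,[(323,130),(322,368)],t[2]+.004)-t[:2])
V=cv2.cvtColor(im,cv2.COLOR_BGR2HSV)[:,:,2]
k=(V>95).astype(np.uint8); k[:,:381]=0; k[:,428:]=0; k[:110]=0; k[272:]=0
# keep inner silhouette only
n,l,st,c=cv2.connectedComponentsWithStats(k); i=l[190,400]; print(st[i])
e=blob((l==i).astype(np.uint8),(400,190),90,cam,.004); print(e, 'ends',ray(cam,[(404,118),(395,268)],.004)-t[:2])
E
```

```text
marker ends [[ 0.06548335 -0.00375625]
 [-0.06283389 -0.00054787]]
[ 384  118   30  152 3054]
(array([ 0.4436, -0.252 ]), -0.7, 133.0, 18.0) ends [[ 0.06137154 -0.06721141]
 [-0.07046755 -0.06665113]]
```

drive_tool(commands="8 -0.05 0.7 0 0;8 -0.05 0.7 0.4 0;8 -0.05 0.74 0.6 0;8 0 0 0.8 0;8 0 0 0.8 0;8 0 0 0.6 0;8 0 0 0.42 0;8 0 0 0 0")

```text
time: 18.5
tool_pos: [0.443, -0.2514, 0.0095]
tool_rot: [0.0, 1.0, -0.012, 0.0]
contact_force: [0.4, 0.1, 0.4]
gripper_width: 0.14
```

drive_tool(commands="28 0 0 0 0;28 0 0 0 0;28 0 0 0 0;28 0 0 -0.8 0;28 0 0 -0.9 0;28 0 0 -1 0;40 0 1 -1 0;40 0 1 -0.5 0")

```text
time: 19.5
tool_pos: [0.4419, -0.312, 0.1377]
tool_rot: [0.001, 1.0, -0.011, 0.001]
contact_force: [0.2, 0.8, -0.8]
gripper_width: 0.47
```

```bash
python3 - <<'E'
from h import *
im,cam=snap('w8')
go(.39,-.34,.15,-1.3)
E
```

```text
after turn [-1.73  0.84 -0.34] no turn [-1.73  0.84 -0.34] turn -0.1 tcp [ 0.4425 -0.316   0.1398] psi -1.4 t 19.55 F [-0.8 -1.7  1.8] w 40.0
```

View pics/w8.png

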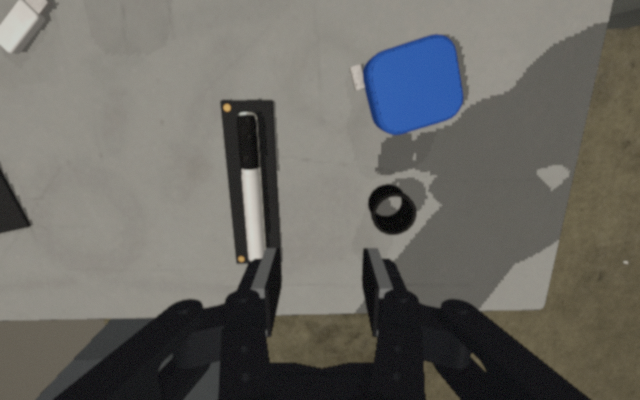

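The marker lies centred on its silhouette. The loupe is at (391,209), beside the blue look-alike at (415,85).

```bash
python3 - <<'E'
from h import *
im,cam=snap('w9'); m=masks(im)
k=np.zeros_like(m['black']); k[175:240,360:425]=m['black'][175:240,360:425]; k[:,:]=cv2.morphologyEx(k,cv2.MORPH_OPEN,np.ones((3,3)))
c=max(cv2.findContours(k,0,cv2.CHAIN_APPROX_NONE)[0],key=cv2.contourArea); h=cv2.convexHull(c); M=cv2.moments(h)
px=(M['m10']/M['m00'],M['m01']/M['m00']); e=ray(cam,px,.017)[0]; print(px,cv2.boundingRect(h),e)
ctr,r=cv2.minEnclosingCircle(h); print(ray(cam,ctr,.017))
go(*e,.022,-1.3)
E
```

```text
(385.4747715534366, 209.12812872467222) (363, 185, 47, 49) [ 0.42592273 -0.37453845]
[[ 0.42639338 -0.37434496]]
after turn [-0.5   2.03  3.88] no turn [-0.49  2.03  3.88] turn -0.2 tcp [ 0.4422 -0.3141  0.1383] psi -1.5 t 19.6 F [ 0.1 -0.4  0.6] w 40.0
```

drive_tool(commands="66 -0.16 0.6 0 0;66 -0.16 0.6 0.4 0;66 -0.16 0.6 0.6 0;66 0 0.17 0.8 0;66 0 0 0.8 0;66 0 0 0.8 0;66 0 0 0.7 0;66 0 0 0.35 0")

```text
time: 20.6
tool_pos: [0.4235, -0.3684, -0.0014]
tool_rot: [-0.002, 1.0, -0.012, -0.002]
contact_force: [-0.6, 0.1, 0.2]
gripper_width: 0.774
```

drive_tool(commands="66 0 0 0 0;25 0 0 0 0;25 0 0 0 0;25 0 0 0 0;25 0 0 0 0;25 0 0 -0.8 0;25 0 0 -1 0;25 0 0 -1 0")

```text
time: 21.6
tool_pos: [0.4249, -0.3691, 0.086]
tool_rot: [-0.0, 1.0, -0.012, -0.0]
contact_force: [0.1, 0.0, -0.8]
gripper_width: 0.404
```

```bash
python3 - <<'E'
from h import *
go(.4375,-.0015,.09,-1.4)
E
```

```text
after turn [  0.12 -12.26  -0.13] no turn [  0.13 -12.26  -0.13] turn 0.0 tcp [ 0.4249 -0.3691  0.086 ] psi -1.4 t 21.6 F [ 0.1  0.  -0.8] w 34.5
```

drive_tool(commands="25 0 -0.6 -0.4 0;25 0 -1 -0.3 0;25 0 -1 -0.2 0;25 0 -1 0 0;25 0 -1 0 0;25 0 -1 0 0;25 0 -1 0 0;25 0 -1 0 0")

```text
time: 22.6
tool_pos: [0.4303, -0.1405, 0.1123]
tool_rot: [-0.0, 1.0, -0.012, -0.0]
contact_force: [-0.6, -0.3, -0.0]
gripper_width: 0.4
```

drive_tool(commands="25 0 -1 0 0;25 0 -0.6 0 0;25 0 -0.3 0 0;25 0 0 0 0;25 0 0 0 0;25 0 0 0 0;25 0 0 0 0;25 0 0 0 0")

```text
time: 23.6
tool_pos: [0.4321, -0.0849, 0.1128]
tool_rot: [0.0, 1.0, -0.012, 0.0]
contact_force: [0.6, 0.5, -1.1]
gripper_width: 0.4
```

```bash
python3 - <<'E'
from h import *
im,cam=snap('w10')
mat(im,cam,(.4375,-.0015),60)
go(.4375,-.0015,.09,-1.4)
print(proj(cam,manip.state()['tool_pos']))
E
```

```text
px [218. 193.] sil (array([ 0.4373, -0.0014]), -5.9, 35.3, 35.2) mat (array([ 0.438 , -0.0027]), -78.6, 64.6, 63.7)
after turn [ 0.11 -2.78  0.76] no turn [ 0.12 -2.78  0.76] turn 0.0 tcp [ 0.4321 -0.0849  0.1128] psi -1.4 t 23.65 F [-0.5  0.3 -0.8] w 33.8
(np.float64(318.06678716005473), np.float64(262.5520464810588))
```

View pics/w10.png

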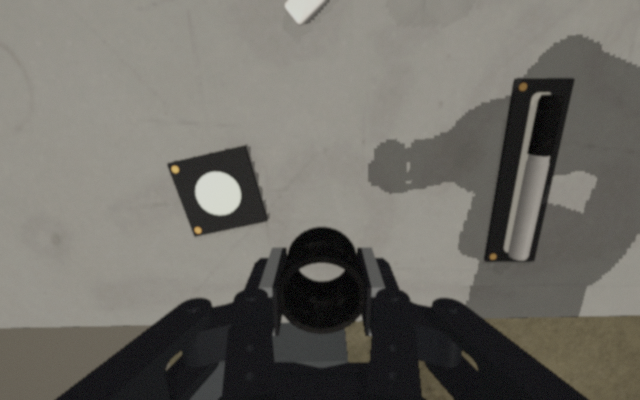

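The view shows the loupe in hand with its outline over rows 227–333 at column 322, and the mat silhouette at (218,193). The marker may sit a few mm short lengthwise; I'll check that from the top camera.

```bash
python3 - <<'E'
from h import *
cam=manip.camera_params('wrist'); t=manip.state()['tool_pos']
print(ray(cam,(322,227),t[2]-.0045)-t[:2], ray(cam,(322,333),t[2]+.0295)-t[:2])
# top camera: marker check
im=manip.grab_frame('top')[:,:,::-1].copy(); cv2.imwrite('pics/top1.png',im); tc=manip.camera_params('top')
x,y=400,249; cv2.imwrite('pics/top1c.png',cv2.resize(im[y-45:y+45,x-45:x+45],(540,540),interpolation=cv2.INTER_CUBIC))
E
```

```text
[[ 0.01729044 -0.0023082 ]] [[-0.01762451 -0.00145836]]
```

View pics/top1c.png

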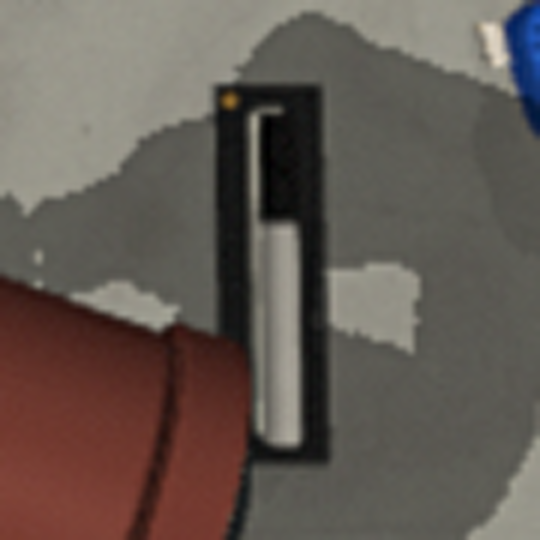

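The top camera shows the marker about 2.5 mm short in x and about 2 mm off in −y. The eraser had the same x error, so the wrist camera has a consistent bias. I'll correct the loupe for it now and nudge the marker later.

drive_tool(commands="25 0.1 -0.9 0 0;25 0.1 -0.95 0.2 0;25 0 -1 0.5 0;25 0 0 0.7 0;25 0 0 0.8 0;25 0 0 0.7 0;25 0 0 0.55 0;25 0 0 0 0")

```text
time: 24.7
tool_pos: [0.4397, 0.0007, 0.0085]
tool_rot: [-0.0, 1.0, -0.012, -0.001]
contact_force: [-0.1, 0.5, -0.7]
gripper_width: 0.403
```

drive_tool(commands="56 0 0 0 0;56 0 0 0 0;56 0 0 0 0;56 0 0 0 0;56 0 0 -1 0;56 0 0 -1 0;56 0 1 -1 0;56 0.3 1 -0.8 0")

```text
time: 25.7
tool_pos: [0.4477, -0.0601, 0.1247]
tool_rot: [0.0, 1.0, -0.011, 0.001]
contact_force: [-0.7, -0.1, -0.6]
gripper_width: 0.656
```

drive_tool(commands="85 0.7 1 -0.3 0;85 0.7 1 0 0;85 0.7 1 0 0;85 0.7 0.5 0 0;85 0.7 0 0 0;85 0 0 0 0;85 0 0 0 0;85 0 0 0 0")

```text
time: 26.7
tool_pos: [0.5495, -0.1667, 0.1322]
tool_rot: [-0.0, 1.0, -0.012, -0.0]
contact_force: [-0.2, 0.0, -0.2]
gripper_width: 0.994
```

```bash
python3 - <<'E'
from h import *
im,cam=snap('w11')
go(.627,-.174,.15,-1.3)
t=manip.grab_frame('top')[:,:,::-1].copy(); cv2.imwrite('pics/top2.png',t)
c=cv2.resize(t[224:284,267:327],(400,400),interpolation=cv2.INTER_CUBIC)
cv2.imwrite('pics/w11b.png',np.hstack([c,im[:,80:480]]))
E
```

```text
after turn [ 2.59  0.18 -0.59] no turn [ 2.59  0.18 -0.59] turn -0.0 tcp [ 0.5496 -0.1667  0.1323] psi -1.3 t 26.75 F [ 1.  -0.1  0.4] w 84.9
```

View pics/w11b.png

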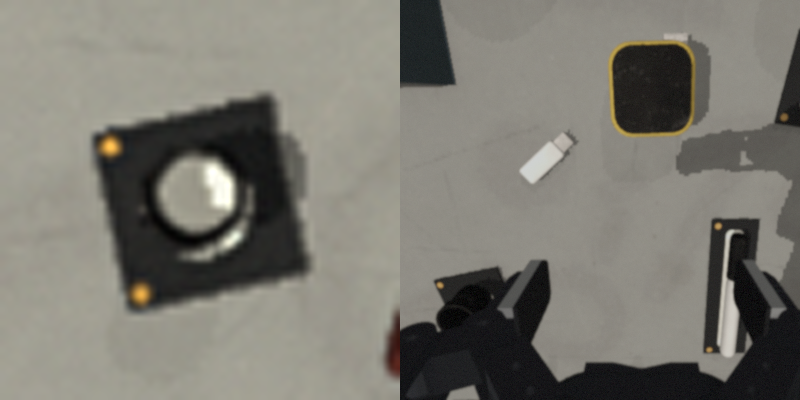

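The left panel shows the loupe about 4 mm too far in +x (a crescent of silhouette shows below it), so that x correction was wrong and I'll mend it later. The right panel shows the tape with its hook toward +x.

```bash
python3 - <<'E'
from h import *
im=cv2.imread('pics/w11.png'); cam=manip.camera_params('wrist'); m=masks(im)
k=m['yel']|m['black']; k[:,:280]=0; k[:,385:]=0
k=cv2.morphologyEx(k,cv2.MORPH_OPEN,np.ones((3,3)))
for z in(.035,.0175): print(blob(k,(332,88),60,cam,z))
e=blob(k,(332,88),60,cam,.030)
for kk in ('yel',): 
    ys,xs=np.nonzero(m[kk][:150,280:385]); print(xs.min()+280,xs.max()+280,ys.min(),ys.max())
ys,xs=np.nonzero(m['black'][:150,285:380]); print(xs.min()+285,xs.max()+285,ys.min(),ys.max())
go(*e[0],.010,e[1])
E
```

```text
(array([ 0.6324, -0.1776]), 0.2, 63.9, 60.5)
(array([ 0.6327, -0.1782]), 0.2, 68.5, 64.9)
288 374 41 136
293 370 45 131
after turn [2.76 0.38 4.08] no turn [2.77 0.3  4.08] turn -1.5 tcp [ 0.5497 -0.1668  0.1323] psi -1.3 t 26.8 F [ 1.  -0.1  0.6] w 84.8
```

drive_tool(commands="85 0 0.3 0 -0.8;85 0.9 0 0 0;85 0.9 0 0.1 0;85 0.88 0 0.4 0;85 0 0 0.9 0;85 0 0 1 0;85 0 0 1 0;85 0 0 0.6 0")

```text
time: 27.8
tool_pos: [0.6293, -0.1769, 0.0104]
tool_rot: [-0.0, 1.0, -0.005, -0.001]
contact_force: [-0.8, -0.3, 0.2]
gripper_width: 0.995
```

drive_tool(commands="85 0 0 0.3 0;50 0 0 0 0;50 0 0 0 0;50 0 0 0 0;50 0 0 0 0;50 0 0 -0.8 0;50 0 0 -1 0;50 0 0 -1 0")

```text
time: 28.8
tool_pos: [0.6296, -0.1765, 0.0872]
tool_rot: [-0.0, 1.0, -0.005, -0.001]
contact_force: [1.0, -0.4, -0.6]
gripper_width: 0.702
```

```bash
python3 - <<'E'
from h import *
go(.45,.256,.12,-11.9)
go(.45,.14,.12,-11.9)
E
```

```text
after turn [ -8.83 -12.87  -1.09] no turn [ -6.12 -14.36  -1.09] turn 11.3 tcp [ 0.6296 -0.1765  0.0872] psi -0.6 t 28.8 F [ 1.  -0.4 -0.6] w 59.9
after turn [-8.03 -9.09 -1.09] no turn [ -6.09 -10.49  -1.09] turn 11.3 tcp [ 0.6296 -0.1765  0.0872] psi -0.6 t 28.8 F [ 1.  -0.4 -0.6] w 59.9
```

drive_tool(commands="50 -0.8 0 -0.4 5.6;50 -1 0 -0.4 5.6;50 -1 -0.1 -0.3 0;50 -1 -0.3 0 0;50 -1 -0.5 0 0;50 -1 -0.7 0 0;50 -1 -0.9 0 0;50 -1 -1 0 0")

```text
time: 29.8
tool_pos: [0.4203, -0.033, 0.1197]
tool_rot: [-0.0, 0.995, -0.103, -0.0]
contact_force: [-0.7, -0.4, -2.5]
gripper_width: 0.701
```

drive_tool(commands="50 -0.25 -1 0 0;50 0 -1 0 0;50 0 -1 0 0;50 0 -1 0 0;50 0 -1 0 0;50 0 -0.5 0 0;50 0 0 0 0;50 0 0 0 0")

```text
time: 30.8
tool_pos: [0.4477, 0.1285, 0.12]
tool_rot: [0.0, 0.995, -0.103, -0.0]
contact_force: [-0.3, -0.1, -2.2]
gripper_width: 0.705
```

```bash
python3 - <<'E'
from h import *
im,cam=snap('w12')
mat(im,cam,(.452,.255),85)
go(.450,.256,.04,-11.9)
t=manip.grab_frame('top')[:,:,::-1].copy(); cv2.imwrite('pics/top3.png',t)
E
```

```text
px [175. 218.] sil (array([0.4517, 0.2574]), -11.8, 65.0, 61.7) mat (array([0.4313, 0.2574]), -11.8, 130.5, 91.9)
after turn [-0.8  -4.18  2.67] no turn [-0.8  -4.18  2.67] turn 0.1 tcp [0.4477 0.1284 0.1201] psi -11.8 t 30.85 F [ 0.   0.  -2.7] w 59.9
```

View pics/w12.png

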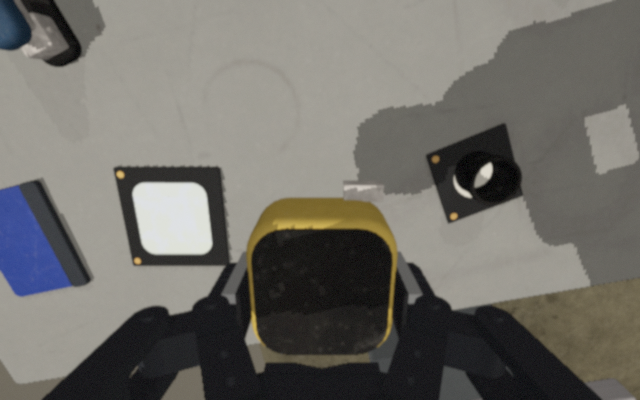

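The view shows the tape in hand over rows 197–355, centred at column 322, and the tape mat silhouette at (173,218).

```bash
python3 - <<'E'
from h import *
cam=manip.camera_params('wrist'); s=manip.state(); t=s['tool_pos']; a=np.radians(psi(s['tool_rot']))
A=np.array([[np.cos(a),np.sin(a)],[np.sin(a),-np.cos(a)]])
for r,dz in((197,-.0033),(204,-.0033),(229,.0317),(354,.0317),(357,.0317)): print(r,np.round(1000*A@(ray(cam,(322,r),t[2]+dz)[0]-t[:2]),1))
print('sil rel mm',1000*A@(np.array([.4517,.2574])-t[:2]), 'top-cam mat rel',1000*A@(np.array([.450,.2573])-t[:2]))
E
```

```text
197 [33.7  1.9]
204 [30.1  1.9]
229 [32.1  1.8]
354 [-26.4   1.9]
357 [-28.1   1.9]
sil rel mm [ -22.59092145 -127.07322811] top-cam mat rel [ -24.23440951 -126.62719337]
```

drive_tool(commands="50 -0.2 -0.9 0 0;50 -0.2 -1 0 0;50 -0.2 -1 0 0;50 -0.25 -1 0 0;50 0 -0.38 0.4 0;50 0 0 0.7 0;50 0 0 0.7 0;50 0 0 0.7 0")

```text
time: 31.9
tool_pos: [0.449, 0.2589, 0.0438]
tool_rot: [0.0, 0.995, -0.103, -0.0]
contact_force: [-0.0, 0.2, -1.4]
gripper_width: 0.697
```

drive_tool(commands="50 0 0 0.6 0;50 0 0 0.4 0;50 0 0 0.24 0;50 0 0 0 0;80 0 0 0 0;80 0 0 0 0;80 0 0 0 0;80 0 0 -0.8 0")

```text
time: 32.9
tool_pos: [0.4473, 0.2593, 0.0304]
tool_rot: [0.001, 0.995, -0.102, -0.002]
contact_force: [-0.2, 0.0, -0.3]
gripper_width: 0.939
```

drive_tool(commands="80 0 0 -1 0;80 0 0 -1 0;80 -0.5 0.8 -1 -3;80 -0.5 0.8 -0.4 -3;80 0 1 0 -3;80 0 1 0 0;80 0 1 0 0;80 0 1 0 0")

```text
time: 33.9
tool_pos: [0.4036, 0.0976, 0.1342]
tool_rot: [-0.0, 1.0, -0.024, 0.0]
contact_force: [-0.2, -0.2, -0.3]
gripper_width: 0.939
```

```bash
python3 - <<'E'
from h import *
im,cam=snap('w13'); im,cam=snap('w13')
go(.4397,.0007,.08,-1.4)
t=manip.grab_frame('top')[:,:,::-1].copy(); cv2.imwrite('pics/top4.png',t)
c=cv2.resize(t[214:286,153:225],(400,400),interpolation=cv2.INTER_CUBIC)
cv2.imwrite('pics/w13b.png',np.hstack([c,im[:,0:400]]))
E
```

```text
after turn [1.28 3.17 1.8 ] no turn [1.36 3.14 1.8 ] turn -1.5 tcp [0.4037 0.0968 0.1341] psi -2.9 t 34.0 F [-0.3  0.1 -0.2] w 80.0
```

View pics/w13b.png

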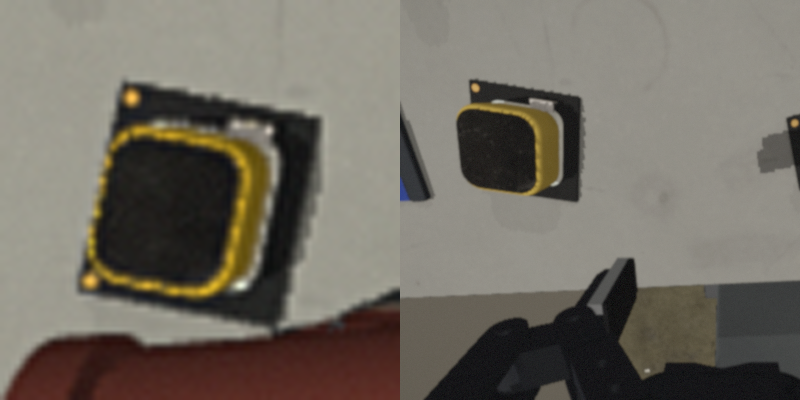

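The tape is on its mat with a strip of silhouette showing on its right (about column 163 of the wrist panel). I'll measure the offset from the black top face, which is the hole in the yellow mask.

```bash
python3 - <<'E'
from h import *
def hole(im,cam,win,z):
    H,S,V=cv2.split(cv2.cvtColor(im,cv2.COLOR_BGR2HSV)); k=((H>12)&(H<38)&(S>90)&(V>60)).astype(np.uint8)
    x0,x1,y0,y1=win; m=np.zeros_like(k); m[y0:y1,x0:x1]=k[y0:y1,x0:x1]; m=cv2.morphologyEx(m,cv2.MORPH_CLOSE,np.ones((3,3)))
    cs,h=cv2.findContours(m,cv2.RETR_CCOMP,cv2.CHAIN_APPROX_NONE)
    c=[c for c,hh in zip(cs,h[0]) if hh[3]>=0]; c=max(c,key=cv2.contourArea)[:,0]
    r=cv2.minAreaRect((ray(cam,c,z)*1000).astype(np.float32)); print('face',np.round(r[0],1),np.round(r[1],1),round(r[2],1))
def edges(im,cam,win):
    V=cv2.cvtColor(im,cv2.COLOR_BGR2HSV)[:,:,2]; x0,x1,y0,y1=win; m=np.zeros_like(V)
    k=(V<75)|(V>190)|(cv2.cvtColor(im,cv2.COLOR_BGR2HSV)[:,:,1]>90); m[y0:y1,x0:x1]=k[y0:y1,x0:x1]
    m=cv2.morphologyEx(m,cv2.MORPH_OPEN,np.ones((5,5)));c=max(cv2.findContours(m,0,cv2.CHAIN_APPROX_NONE)[0],key=cv2.contourArea)[:,0]
    r=cv2.minAreaRect((ray(cam,c,.004)*1000).astype(np.float32)); print('mat+',np.round(r[0],1),np.round(r[1],1),round(r[2],1))
im=cv2.imread('pics/w13.png'); cam=manip.camera_params('wrist')
hole(im,cam,(45,190,70,210),.038); edges(im,cam,(40,190,70,210))
for r in (130,150,170):print(r,[int(v) for v in im[r,140:190:1].max(1)])
t=cv2.imread('pics/top4.png'); tc=manip.camera_params('top'); hole(t,tc,(160,215,225,272),.038)
t0=cv2.imread('pics/top0.png'); hole(t0,tc,(350,390,150,192),.034)
im=cv2.imread('pics/w13.png')
for px in ((181,100),(181,150),(181,199)): print(ray(cam,px,.004))
E
```

```text
Traceback (most recent call last):
ValueError: max() iterable argument is empty
```

```bash
cat > face.py <<'E'
from h import *
def face(im,cam,seed,z,thr=75):
    hsv=cv2.cvtColor(im,cv2.COLOR_BGR2HSV); H,S,V=cv2.split(hsv); y=((H>10)&(H<40)&(S>80)&(V>50)).astype(np.uint8)
    k=((V<thr)&(y==0)).astype(np.uint8)
    n,l=cv2.connectedComponents(cv2.morphologyEx(k,cv2.MORPH_CLOSE,np.ones((3,3))),connectivity=4)
    c=max(cv2.findContours((l==l[seed[1],seed[0]]).astype(np.uint8),0,cv2.CHAIN_APPROX_NONE)[0],key=cv2.contourArea)[:,0]
    r=cv2.minAreaRect((ray(cam,c,z)*1000).astype(np.float32)); print('face',np.round(r[0],1),np.round(r[1],1),round(r[2],1),cv2.boundingRect(c))
E
python3 - <<'E'
from face import *
im=cv2.imread('pics/w13.png'); cam=manip.camera_params('wrist')
face(im,cam,(98,150),.038); mat(im,cam,(.4517,.2574),90)
for r in (130,150,170):print(r,[int(v) for v in im[r,140:186,:].max(1)])
tc=manip.camera_params('top'); t=cv2.imread('pics/top4.png'); face(t,tc,(183,252),.038)
face(cv2.imread('pics/w11.png'),cam,(332,88),.034); 
print([ray(cam,p,.004)[0] for p in ((181,100),(181,150),(181,199))])
E
```

```text
face [451.5 262.3] [55.3 57.6] 78.4 (57, 110, 78, 82)
px [129. 145.] sil None mat (array([0.4469, 0.2862]), -11.4, 66.2, 63.2)
130 [129, 120, 111, 109, 111, 109, 109, 110, 108, 107, 105, 106, 108, 104, 107, 104, 105, 106, 118, 137, 148, 146, 126, 84, 38, 26, 28, 29, 26, 28, 24, 29, 20, 28, 29, 25, 24, 25, 32, 55, 81, 89, 96, 100, 113, 133]
150 [141, 129, 117, 111, 108, 105, 106, 105, 105, 105, 104, 106, 105, 104, 103, 103, 101, 103, 111, 130, 143, 142, 125, 83, 39, 29, 24, 24, 25, 28, 30, 26, 21, 24, 18, 27, 26, 27, 40, 61, 84, 95, 100, 117, 136, 143]
170 [135, 128, 118, 114, 108, 106, 105, 104, 105, 105, 106, 106, 102, 104, 103, 104, 102, 105, 116, 129, 142, 137, 110, 68, 39, 29, 28, 26, 26, 23, 24, 26, 25, 27, 23, 25, 27, 25, 48, 75, 93, 111, 129, 140, 143, 145]
face [306.5  99. ] [442.4 379.9] 88.4 (157, 229, 194, 171)
face [486.5  84.5] [54.3 58.3] 88.5 (294, 45, 77, 87)
[array([0.48545663, 0.20658283]), array([0.44506022, 0.21412769]), array([0.40149849, 0.22226374])]
```

The wrist camera puts the tape's face about 4 mm too far in +y, and the visible strip agrees. I'll regrip and nudge it.

```bash
python3 - <<'E'
from h import *
go(.449,.2591,.060,-11.8)
E
```

```text
after turn [ 0.38 -5.57  2.47] no turn [ 1.23 -5.45  2.47] turn 8.9 tcp [0.4038 0.0978 0.1342] psi -2.9 t 34.05 F [ 0.2  0.6 -0.6] w 80.3
```

drive_tool(commands="80 0 0 0 8.9;80 0.08 -0.9 0 0;80 0.1 -1 0 0;80 0.1 -1 0 0;80 0.1 -1 0 0;80 0 -1 0 0;80 0 -0.67 0 0;80 0 0 0 0")

```text
time: 35.05
tool_pos: [0.4485, 0.2611, 0.134]
tool_rot: [0.0, 0.995, -0.1, -0.0]
contact_force: [-0.7, -0.8, 0.1]
gripper_width: 0.942
```

drive_tool(commands="80 0 0 0.6 0;80 0 0 0.9 0;80 0 0 1 0;80 0 0 1 0;80 0 0 0.5 0;80 0 0 0.2 0;50 0 0 0 0;50 0 0 0 0")

```text
time: 36.05
tool_pos: [0.4499, 0.2602, 0.0096]
tool_rot: [-0.001, 0.995, -0.102, 0.001]
contact_force: [0.0, -0.8, -1.4]
gripper_width: 0.702
```

```bash
python3 - <<'E'
from h import *
go(.449,.2591,.010,-11.8)
E
```

```text
after turn [-0.02  0.04 -0.01] no turn [-0.02  0.04 -0.01] turn 0.1 tcp [0.4499 0.2602 0.0096] psi -11.7 t 36.05 F [ 0.  -0.8 -1.4] w 59.9
```

drive_tool(commands="50 0 0 0 0;50 0 0 -0.2 0;50 0.02 0.15 0 0;50 0 0 0 0;50 0 0 0.22 0;50 0 0 0 0;80 0 0 0 0;80 0 0 0 0")

```text
time: 37.05
tool_pos: [0.4483, 0.2553, 0.0072]
tool_rot: [0.0, 0.995, -0.102, -0.0]
contact_force: [0.7, -0.4, -0.8]
gripper_width: 0.939
```

```bash
python3 - <<'E'
from h import *
go(.4385,.0,.010,-11.8)
E
```

```text
after turn [ 1.42  8.4  -0.09] no turn [ 1.4   8.4  -0.09] turn 0.1 tcp [0.4483 0.2553 0.0072] psi -11.7 t 37.05 F [ 0.7 -0.4 -0.8] w 80.2
```

drive_tool(commands="80 0 0 0 0;80 0 0 -1 0;80 0 0 -1 0;80 0 0 -1 0;80 -0.5 0.8 -1 0;80 -0.5 0.8 0 0;80 0 1 0 0;80 0 1 0 0")

```text
time: 38.05
tool_pos: [0.3966, 0.1549, 0.1274]
tool_rot: [0.0, 0.995, -0.101, 0.0]
contact_force: [0.3, -0.7, -0.3]
gripper_width: 0.938
```

drive_tool(commands="66 0 1 0 0;66 0 0.4 0 0;66 0 0 0 0;66 0 0 0 0;66 0 0 0 0;66 0 0 0 0;66 0 0 0 0;66 0 0 0 0")

```text
time: 39.05
tool_pos: [0.3887, 0.1146, 0.1275]
tool_rot: [0.0, 0.995, -0.101, -0.0]
contact_force: [0.9, -0.7, -0.1]
gripper_width: 0.774
```

```bash
python3 - <<'E'
from face import *
im,cam=snap('w14'); s=proj(cam,(.4515,.258,.038)); print(s)
face(im,cam,tuple(int(v) for v in s),.038)
go(.4385,.0,.010,-11.8)
# along mid line on right side: edge transitions
r=int(proj(cam,(.445,.22,.004))[1]); 
m=masks(im)
for rr in (r-15,r,r+15):
    row=im[rr].max(1); c=int(proj(cam,(.445,.22,.004))[0]); print(rr,c,[int(v) for v in row[c-25:c+12]])
x,y=map(int,s); cv2.imwrite('pics/w14c.png',cv2.resize(im[max(y-80,0):y+80,max(x-90,0):x+110],None,fx=3,fy=3))
E
```

```text
(np.float64(110.82502721309945), np.float64(162.8481545572794))
face [450.6 254.1] [54.9 57.3] 78.3 (74, 123, 84, 78)
after turn [2.41 3.4  3.92] no turn [2.4  3.4  3.92] turn 0.2 tcp [0.3886 0.1145 0.1275] psi -11.6 t 39.1 F [-0.1  0.5 -1.4] w 66.0
138 182 [134, 124, 119, 116, 116, 115, 114, 113, 114, 115, 113, 110, 109, 109, 108, 109, 102, 90, 58, 34, 30, 27, 26, 28, 28, 26, 30, 29, 23, 27, 32, 43, 64, 87, 97, 101, 99]
153 182 [160, 146, 137, 127, 117, 113, 114, 111, 112, 112, 111, 111, 107, 111, 112, 108, 109, 104, 101, 85, 59, 35, 32, 28, 29, 30, 26, 28, 32, 24, 28, 26, 32, 45, 72, 91, 100]
168 182 [172, 174, 164, 151, 141, 128, 120, 116, 115, 115, 113, 114, 113, 113, 111, 109, 113, 111, 110, 107, 103, 92, 64, 32, 31, 24, 29, 30, 28, 26, 26, 29, 29, 21, 31, 55, 80]
```

```bash
python3 - <<'E'
from h import *
cam=manip.camera_params('wrist'); print(np.diff(ray(cam,[(176.7,153),(190.8,153)],.004),axis=0)*1000)
E
```

```text
[[ -2.36796641 -11.52389949]]
```

View pics/w14c.png

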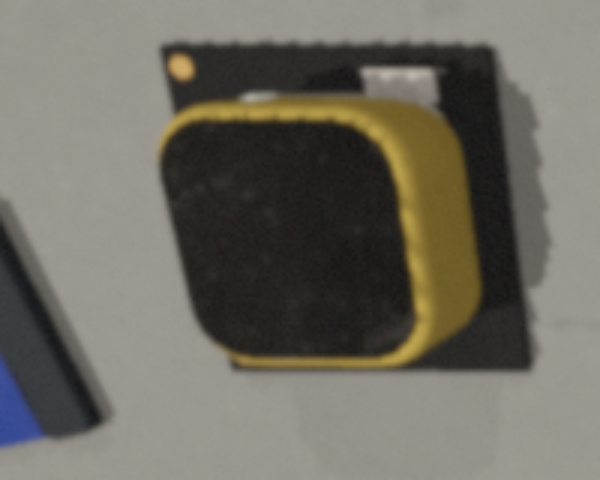

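The tape now sits within about 1.5 mm on every visible side. Next, the loupe: I'll regrip it and shift it about 3.5 mm in −x.

```bash
cat > cres.py <<'E'
from h import *
def cres(im,cam,c,rad=.03,thr=120):
    """visible pale pixels around mat centre c -> world offsets (mm), binned by side"""
    V=cv2.cvtColor(im,cv2.COLOR_BGR2HSV)[:,:,2]; ys,xs=np.nonzero(V>thr); P=ray(cam,np.c_[xs,ys],.004)-c
    k=np.hypot(*P.T)<.0205; P=P[k]*1000; print('n',len(P),'mean',np.round(P.mean(0),1) if len(P) else '', 'x',np.round(np.percentile(P[:,0],[2,98]),1),'y',np.round(np.percentile(P[:,1],[2,98]),1))
    a=np.degrees(np.arctan2(P[:,1],P[:,0])); print(np.histogram(a,bins=np.arange(-180,181,45))[0])
E
python3 - <<'E'
from cres import *
tc=manip.camera_params('top'); cres(cv2.imread('pics/top2.png'),tc,np.array([.4353,.0007])); 
cam=manip.camera_params('wrist'); im=cv2.imread('pics/w14.png'); cres(im,cam,np.array([.4373,-.0014]))
go(.4395,.0005,.010,-11.8)
E
```

```text
n 108 mean [ 1.  -1.6] x [-18.8  14.3] y [-14.2  12. ]
[15 15 14 18 16 14  9  7]
n 608 mean [ 0.4 -2.1] x [-16.5  13.8] y [-12.   15.8]
[ 56  76 131 156  33  11  51  94]
after turn [2.44 3.37 3.92] no turn [2.43 3.38 3.92] turn 0.2 tcp [0.3886 0.1145 0.1275] psi -11.6 t 39.1 F [-0.1  0.5 -1.4] w 66.0
```

drive_tool(commands="62 0.6 0.8 0 0;62 0.6 0.9 0 0;62 0.6 0.9 0 0;62 0.64 0.77 0 0;62 0 0 0.6 0;62 0 0 0.9 0;62 0 0 1 0;62 0 0 0.9 0")

```text
time: 40.1
tool_pos: [0.4385, 0.0017, 0.0233]
tool_rot: [-0.0, 0.995, -0.101, -0.001]
contact_force: [-0.0, -0.5, -0.6]
gripper_width: 0.725
```

drive_tool(commands="62 0 0 0.5 0;25 0 0 0 0;25 0 0 0 0;25 0 0 0 0;25 0 0 0 0;25 0 0 -0.2 0;25 -0.11 0.02 0 0;25 0 0 0.2 0")

```text
time: 41.1
tool_pos: [0.4369, 0.0007, 0.0108]
tool_rot: [0.0, 0.995, -0.102, 0.001]
contact_force: [-0.1, -0.4, -0.5]
gripper_width: 0.4
```

```bash
python3 - <<'E'
from h import *
go(.436,.0005,.010,-11.8)
E
```

```text
after turn [-0.03  0.01  0.03] no turn [-0.03  0.01  0.03] turn 0.1 tcp [0.4369 0.0007 0.0108] psi -11.7 t 41.1 F [-0.1 -0.4 -0.5] w 34.1
```

drive_tool(commands="25 0 0 0.03 0;58 0 0 0 0;58 0 0 0 0;58 0 0 0 0;58 0 0 -1 0;58 0 0 -1 0;58 0 0 -1 0;58 0 0.8 -0.8 -5.2")

```text
time: 42.1
tool_pos: [0.432, -0.0224, 0.1248]
tool_rot: [-0.0, 0.999, -0.054, 0.0]
contact_force: [0.4, -0.4, 0.9]
gripper_width: 0.68
```

drive_tool(commands="36 0 1 0 -5.2;36 0 1 0 0;36 0 1 0 0;36 0 0.8 0 0;36 0 0 0 0;36 0 0 0 0;36 0 0 0 0;36 0 0 0 0")

```text
time: 43.1
tool_pos: [0.4265, -0.136, 0.1235]
tool_rot: [-0.0, 1.0, -0.01, 0.0]
contact_force: [-0.2, 0.6, 0.6]
gripper_width: 0.423
```

```bash
python3 - <<'E'
from h import *
im,cam=snap('w15'); tc=manip.camera_params('top')
t=manip.grab_frame('top')[:,:,::-1].copy(); cv2.imwrite('pics/top5.png',t)
s=proj(cam,(.437,-.001,.01)); u=proj(cam,(.444,-.25,.01)); print(s,u)
go(.443,-.251,.10,-1.3)
cr=lambda im,c,r,w:cv2.resize(cv2.copyMakeBorder(im,r,r,r,r,0)[int(c[1]):int(c[1])+2*r,int(c[0]):int(c[0])+2*r],(w,w),interpolation=cv2.INTER_CUBIC)
a=[cr(t,(297,254),20,260),cr(im,s,45,260),cr(im,u,90,260),cr(t,(400,249),40,260),cr(t,(421,170),20,260),cr(t,(189,250),28,260)]
cv2.imwrite('pics/final.png',np.vstack([np.hstack(a[:3]),np.hstack(a[3:])]))
E
```

```text
(np.float64(156.70351726419946), np.float64(186.40771849388375)) (np.float64(458.4301752741774), np.float64(172.25031547989536))
after turn [0.63 3.81 0.79] no turn [0.63 3.82 0.79] turn 0.1 tcp [ 0.4266 -0.1361  0.1236] psi -1.2 t 43.2 F [-0.1 -0.2  0.5] w 35.9
```

drive_tool(commands="36 0.1 0.8 0 0;36 0.2 1 0 0;36 0.2 1 0 0;36 0.13 1.0 0.2 0;36 0 0 0.8 0;36 0 0 0.9 0;36 0 0 1 0;36 0 0 0.7 0")

```text
time: 44.2
tool_pos: [0.4424, -0.2504, 0.0141]
tool_rot: [-0.0, 1.0, -0.011, -0.001]
contact_force: [-0.1, 0.4, 0.4]
gripper_width: 0.419
```

drive_tool(commands="36 0 0 0.23 0;8 0 0 0 0;8 0 0 0 0;8 0 0 0 0;8 0 0 0 0;8 0 0 -0.2 0;8 0.08 -0.06 0 0;8 0 0 0 0")

```text
time: 45.2
tool_pos: [0.4456, -0.2491, 0.0149]
tool_rot: [0.0, 1.0, -0.011, 0.0]
contact_force: [-0.3, -1.0, -1.0]
gripper_width: 0.143
```

```bash
python3 - <<'E'
from h import *
go(.4453,-.2492,.0088,-1.3)
E
```

```text
after turn [-0.01  0.    0.2 ] no turn [-0.01  0.    0.2 ] turn 0.1 tcp [ 0.4456 -0.2491  0.0149] psi -1.2 t 45.2 F [-0.3 -1.  -1. ] w 12.2
```

Now I'll lower, release and lift, then pull back toward −y so the top camera sees all four things.

drive_tool(commands="8 0 0 0.2 0;8 0 0 0 0;26 0 0 0 0;26 0 0 0 0;26 0 0 0 0;26 0 0 -1 0;26 0 0 -1 0;26 0 0 -1 0")

```text
time: 46.2
tool_pos: [0.4451, -0.2491, 0.0993]
tool_rot: [-0.0, 1.0, -0.011, -0.0]
contact_force: [-0.0, -0.3, -0.1]
gripper_width: 0.3
```

drive_tool(commands="26 -0.4 0.8 -0.5 0;26 -0.6 1 0 0;26 -0.6 1 0 0;26 -0.6 1 0 0;26 -0.6 1 0 0;26 -0.6 1 0 0;26 -0.6 1 0 0;26 0 1 0 0")

```text
time: 47.2
tool_pos: [0.319, -0.4813, 0.1133]
tool_rot: [-0.0, 1.0, -0.012, -0.0]
contact_force: [0.2, -0.5, 0.7]
gripper_width: 0.304
```

drive_tool(commands="26 0 1 0 0;26 0 1 0 0;26 0 1 0 0;26 0 1 0 0;26 0 0.5 0 0;26 0 0 0 0;26 0 0 0 0;26 0 0 0 0")

```text
time: 48.2
tool_pos: [0.3175, -0.6146, 0.1137]
tool_rot: [-0.0, 1.0, -0.011, -0.0]
contact_force: [0.3, -0.2, -0.2]
gripper_width: 0.308
```

```bash
python3 - <<'E'
from h import *
t=np.mean([manip.grab_frame('top')[:,:,::-1] for _ in range(4)],0).astype(np.uint8); cv2.imwrite('pics/top6.png',t)
im=cv2.imread('pics/w15.png'); cam=None
cr=lambda im,c,r,w:cv2.resize(cv2.copyMakeBorder(im,r,r,r,r,0)[int(c[1]):int(c[1])+2*r,int(c[0]):int(c[0])+2*r],(w,w),interpolation=cv2.INTER_CUBIC)
a=[cr(t,(297,254),20,266),cr(im,(157,186),45,266),cr(t,(400,249),36,266),cr(t,(421,170),20,266),cr(t,(189,250),24,266),cr(t,(320,200),200,266)]
cv2.imwrite('pics/final.png',np.vstack([np.hstack(a[:3]),np.hstack(a[3:])]))
s=manip.state(); print(s['tool_pos'],s['time'])
E
```

```text
[ 0.31744635 -0.61513345  0.1138485 ] 48.4
```

View pics/final.png

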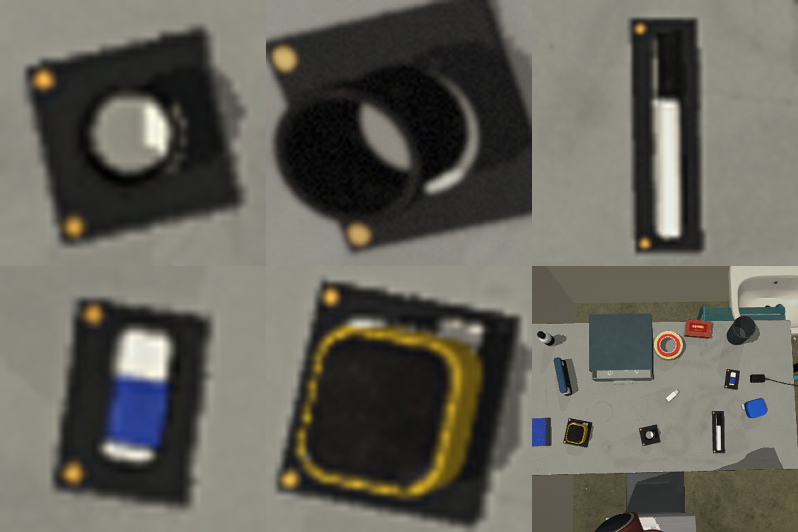

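Reading the last allowed picture:
- **Tape:** good, within about 1.5 mm.
- **Loupe:** nearly right; a faint sliver shows on the −y side.
- **Marker:** roughly right.
- **Eraser:** about 3 mm too far in +x (a silhouette strip shows below it).

I'll hover the wrist camera over each and measure numerically, starting with the marker.

```bash
python3 - <<'E'
from h import *
go(.365,-.248,.1138,-1.3)
E
```

```text
after turn [  1.31 -12.27   0.  ] no turn [  1.32 -12.27   0.  ] turn 0.1 tcp [ 0.3174 -0.6151  0.1138] psi -1.2 t 48.4 F [-0.4  0.7  0. ] w 26.0
```

drive_tool(commands="30 0.1 -0.8 0 0;30 0.2 -1 0 0;30 0.2 -1 0 0;30 0.2 -1 0 0;30 0.2 -1 0 0;30 0.2 -1 0 0;30 0.2 -1 0 0;30 0 -1 0 0")

```text
time: 49.4
tool_pos: [0.3617, -0.3814, 0.114]
tool_rot: [0.0, 1.0, -0.011, 0.0]
contact_force: [0.5, 0.7, 0.3]
gripper_width: 0.355
```

drive_tool(commands="30 0 -1 0 0;30 0 -1 0 0;30 0 -1 0 0;30 0 -1 0 0;30 0 -0.47 0 0;30 0 0 0 0;30 0 0 0 0;30 0 0 0 0")

```text
time: 50.4
tool_pos: [0.3644, -0.2491, 0.1138]
tool_rot: [0.0, 1.0, -0.011, 0.0]
contact_force: [-0.2, 0.0, 0.1]
gripper_width: 0.355
```

```bash
python3 - <<'E'
from h import *
im,cam=snap('w16'); np.set_printoptions(linewidth=250)
for x in (.52,.505,.48,.46,.42,.40,.385):
    c=proj(cam,(x,-.250,.004)); r=int(round(c[1])); 
    if 0<=r<400: 
        u=int(round(c[0])); print(x,r,u-34,im[r,u-34:u+35].max(1))
c=proj(cam,(.444,-.250,.004)); u=int(c[0]); 
for du in(-3,3): print('col',u+du,im[:260,u+du].max(1))
E
```

```text
0.505 2 282 [138 141 139 140 142 134 117  79  52  43  45  40  43  41  41  43  38  43  42  45  40  44  40  40  37  33  24  24  22  22  27  28  28  26  31  27  32  30  27  29  27  31  27  23  22  23  16  36  71  89  73  39  31  26  28  27  31  40  41  43  42  43
  39  42  43  41  43  40  42]
0.48 42 283 [146 146 146 148 145 141 126  90  57  41  43  41  40  41  41  46  42  39  40  42  40  36  37  38  36  26  19  22  21  26  21  30  34  35  38  43  39  36  33  28  24  23  16  24  23  21  37  70  88  70  37  29  23  23  22  32  38  44  42  43  39  44
  43  39  40  42  40  51  71]
0.46 72 283 [146 147 149 148 149 146 137 125  93  58  44  44  42  43  45  42  43  39  41  43  40  43  40  41  55  97 144 173 187 194 200 203 207 209 210 209 208 207 205 201 196 189 183 173 162 151 138 135 126  90  44  29  34  41  42  43  44  42  40  44  42  42
  42  41  44  41  48  65  91]
0.42 128 285 [147 147 146 146 147 145 143 125  88  53  43  43  41  44  43  43  37  43  46  44  47  39  43  65 115 160 174 183 194 203 207 210 210 209 210 209 207 204 198 192 182 173 160 145 137 136 118  77  40  29  29  31  40  
[... 2056 characters left out ...]
 206 206 205 205 206 206 205 205 205 206 205 205 206 205 205 206 206 206 206 206 206 207 206 206 206 206 206 206 206 206 206 206 206 206 207 207 207 208
 208 207 207 207 207 207 207 208 209 208 208 209 209 209 210 208 209 209 209 210 209 210 210 210 210 209 209 209 210 209 209 209 209 209 209 209 210 209 208 209 209 210 210 209 208 209 209 209 209 209 210 210 211 209 210 210 207 204 192 155  97  50
  42  42  39  40  48  81 118 137 141 140 141 142 141 144 148 147 147 149 149 149 147 150 148 149 148 148 148 148 149 149 149 149 147 148 145 145 146 147 145 144 145 143 142 144 144 143 144 144 147 147 148 148 147 147 147 149 147 150 148 147 149 148
 150 149 151 151 150 150 151 150 147 140 122 103]
```

Directly above, the marker is parallel to its silhouette and off by about (−2, +1.6) mm. I'm here, so I'll give it a small nudge, then go on to the eraser.

drive_tool(commands="30 0.6 0 0 0;30 0.7 -0.02 0 0;30 0.7 -0.02 0.2 0;30 0.69 -0.02 0.5 0;30 0 0 0.8 0;30 0 0 0.9 0;30 0 0 0.8 0;30 0 0 0.29 0")

```text
time: 51.45
tool_pos: [0.444, -0.248, 0.0072]
tool_rot: [-0.001, 1.0, -0.011, -0.001]
contact_force: [0.4, -0.8, 0.3]
gripper_width: 0.348
```

drive_tool(commands="30 0 0 0 0;8 0 0 0 0;8 0 0 0 0;8 0 0 0 0;8 0 0 -0.2 0;8 0.06 0.05 0 0;8 0 0 0 0;8 0 0 0.2 0")

```text
time: 52.45
tool_pos: [0.4473, -0.2502, 0.01]
tool_rot: [0.0, 1.0, -0.011, 0.0]
contact_force: [-14.1, 9.3, 44.9]
gripper_width: 0.142
```

drive_tool(commands="8 0 0 0 0;26 0 0 0 0;26 0 0 0 0;26 0 0 -1 0;26 0 0 -1 0;26 0 0 -1 0;26 0.5 0.3 -0.5 4.5;26 0.9 0.4 0 4.5")

```text
time: 53.45
tool_pos: [0.4882, -0.2744, 0.1155]
tool_rot: [0.001, 0.996, -0.091, 0.001]
contact_force: [-0.1, -0.5, 0.3]
gripper_width: 0.302
```

```bash
python3 - <<'E'
from h import *
go(.558,-.294,.115,-10.2)
E
```

```text
after turn [2.41 0.23 0.02] no turn [2.41 0.22 0.02] turn -0.2 tcp [ 0.4882 -0.2744  0.1155] psi -10.4 t 53.45 F [-0.1 -0.5  0.3] w 25.8
```

Lowering pressed 45 N through the marker. That's below the wrist limit, but I'll lower less next time. Now over the eraser.

drive_tool(commands="30 0.5 0.05 0 0;30 0.6 0.06 0 0;30 0.6 0.06 0 0;30 0.5 0.06 0 0;30 0.2 0 0 0;30 0 0 0 0;30 0 0 0 0;30 0 0 0 0")

```text
time: 54.45
tool_pos: [0.5566, -0.2933, 0.114]
tool_rot: [-0.0, 0.996, -0.089, -0.0]
contact_force: [-0.2, 0.9, 0.0]
gripper_width: 0.35
```

```bash
python3 - <<'E'
from h import *
im,cam=snap('w17'); np.set_printoptions(linewidth=250)
c=proj(cam,(.636,-.310,.004)); u,v=map(int,np.round(c)); print(u,v,cam['xyz'])
m=im.copy()
for du in (-8,0,8): print('col',u+du,'rows from',max(v-60,0)); print(im[max(v-60,0):v+60,u+du].max(1))
for dv in(-15,0,15): print('row',v+dv,'cols from',u-40); print(im[v+dv,u-40:u+40].max(1))
print(im[v+5:v+40,u])
go(.6357,-.308,.0115,-10.3)
E
```

```text
322 93 [ 0.63476608 -0.30909965  0.25672827]
col 314 rows from 33
[140 141 140 141 140 141 139 128 101  65  46  39  37  40  41  38  39  41  40  42  42  37  48  84 129 164 182 194 201 204 206 206 207 207 209 208 210 210 209 208 208 208 208 209 208 207 207 209 207 195 171 149 141 140 141 140 140 141 140 139 142 142
 141 142 142 143 143 144 144 145 144 144 146 145 145 145 146 145 145 144 146 145 147 148 148 155 178 198 193 163 115  67  43  41  39  37  42  38  41  43  39  38  43  39  41  44  43  48  79 113 131 137 140 139 142 144 144 145 144 145]
col 322 rows from 33
[142 142 144 140 143 140 139 128 100  62  44  35  41  39  40  38  43  37  40  38  39  37  50  87 135 165 186 197 202 206 208 208 208 210 209 208 208 208 209 208 208 209 207 208 209 208 209 209 207 196 169 148 139 137 137 137 136 136 137 137 137 138
 138 138 139 140 139 140 137 138 139 141 142 140 139 142 142 141 144 143 142 144 144 143 142 150 178 200 200 182 140  83  46  44  42  43  41  38  39  39  39  41  41  39  39  42  40  46  79 115 133 137 140 141 140 142 142 145 146 146]
col 330 rows from 33
[142 141 142 141 142 141 1
[... 1450 characters left out ...]
43  42  47  70  97 120 141 147 148 149]
[[140  72  55]
 [139  69  52]
 [140  72  55]
 [137  69  51]
 [138  67  50]
 [139  69  51]
 [141  70  55]
 [142  71  55]
 [140  71  52]
 [139  70  52]
 [142  72  56]
 [142  71  55]
 [141  72  56]
 [144  75  57]
 [143  74  58]
 [142  73  55]
 [144  74  56]
 [144  73  57]
 [143  74  57]
 [142  82  71]
 [150 127 125]
 [172 174 178]
 [186 195 200]
 [185 196 200]
 [167 178 182]
 [127 137 140]
 [ 75  80  83]
 [ 42  44  46]
 [ 40  42  44]
 [ 39  42  42]
 [ 37  40  43]
 [ 38  41  40]
 [ 36  36  38]
 [ 36  36  39]
 [ 35  37  39]]
after turn [2.68 0.01 3.42] no turn [2.68 0.01 3.42] turn 0.0 tcp [ 0.5566 -0.2933  0.1141] psi -10.3 t 54.5 F [-0.9  0.3 -0.4] w 30.0
```

Directly above, the eraser is laterally centred but 3.5 mm too far in +x, with 5 px of silhouette exposed at the rear. I'll nudge it back.

drive_tool(commands="30 0.6 0 0 0;30 0.7 0 0 0;30 0.7 0 0.2 0;30 0.68 0 0.5 0;30 0 0 0.8 0;30 0 0 0.8 0;30 0 0 0.7 0;30 0 0 0.38 0")

```text
time: 55.5
tool_pos: [0.6345, -0.307, 0.01]
tool_rot: [-0.001, 0.996, -0.089, -0.001]
contact_force: [0.1, 0.8, -0.5]
gripper_width: 0.351
```

drive_tool(commands="30 0 0 0 0;10 0 0 0 0;10 0 0 0 0;10 0 0 0 0;10 0 0 -0.1 0;10 -0.11 0 0 0;10 0 0 0 0;10 0 0 0.08 0")

```text
time: 56.5
tool_pos: [0.6329, -0.3072, 0.0135]
tool_rot: [0.0, 0.996, -0.089, 0.0]
contact_force: [-2.9, 2.8, 12.5]
gripper_width: 0.164
```

drive_tool(commands="10 0 0 0 0;30 0 0 0 0;30 0 0 0 0;30 0 0 -1 0;30 -0.5 0 -1 0;30 -0.7 0 -1 0;30 -0.7 0 -0.4 0;30 -0.7 0 0 0")

```text
time: 57.5
tool_pos: [0.5563, -0.2937, 0.1171]
tool_rot: [0.001, 0.996, -0.089, 0.001]
contact_force: [-0.1, 0.0, -0.3]
gripper_width: 0.351
```

drive_tool(commands="30 0 0 0 0;30 0 0 0 0;30 0 0 0 0;30 0 0 0 0;30 0 0 0 0;30 0 0 0 0;30 0 0 0 0;30 0 0 0 0")

```text
time: 58.5
tool_pos: [0.556, -0.2933, 0.1152]
tool_rot: [-0.0, 0.996, -0.089, 0.0]
contact_force: [0.1, -0.0, -0.1]
gripper_width: 0.351
```

```bash
python3 - <<'E'
from h import *
im,cam=snap('w18'); np.set_printoptions(linewidth=250)
c=proj(cam,(.636,-.310,.004)); u,v=map(int,np.round(c)); print(u,v)
for du in (-6,0,6): print('col',u+du,'rows from',max(v-60,0)); print(im[max(v-60,0):v+60,u+du,0])
for dv in(-12,12): print('row',v+dv,'cols from',u-40); print(im[v+dv,u-40:u+40].max(1))
go(.361,.0,.115,-1.3)
E
```

```text
322 93
col 316 rows from 33
[130 131 131 129 129 129 123 110  79  50  36  34  38  38  34  40  38  39  36  34  36  37  32  39  35  33  35  49  81 122 155 175 186 196 200 200 200 200 201 201 201 201 201 201 201 200 198 199 199 199 199 200 199 197 185 163 146 139 137 139 137 138
 138 139 140 140 141 141 141 140 141 141 141 142 144 142 143 143 143 143 144 144 144 143 144 145 144 146 143 130  99  64  44  35  35  36  37  36  39  38  36  35  39  36  37  39  42  63  92 117 126 127 127 128 128 132 133 134 134 135]
col 322 rows from 33
[130 129 130 131 129 130 121  98  67  45  37  37  38  39  38  37  38  38  39  36  34  35  36  35  40  41  39  48  85 129 164 184 193 196 199 200 200 200 199 200 200 199 199 199 198 198 198 199 198 199 200 198 199 193 177 155 141 136 138 136 137 136
 137 136 137 138 138 139 139 141 139 138 139 137 139 138 140 141 141 141 142 142 143 143 143 143 145 143 139 127  97  62  41  38  37  38  35  38  38  39  35  36  37  39  37  38  41  62  92 114 126 129 129 128 130 132 134 135 135 134]
col 328 rows from 33
[131 129 130 130 130 128 121 101  69  45  36  36  39  37  39  40
[... 550 characters left out ...]
44 184 201 207 209 209 208 208 208 209 208 208 208 208 208 208 209 208 208 208 208 205 196 180 155 113  70  32  22  27  34  39  41  40  40
  44  41  40  43  40  36  41  41  41  43  45  65 103 132 145 147 147 149]
row 105 cols from 282
[145 145 148 146 147 147 142 127  91  56  45  39  42  40  40  40  40  40  43  43  41  42  41  43  41  41  60 102 132 144 144 145 143 141 141 142 139 139 139 140 139 137 137 137 139 137 137 136 136 137 134 120  89  51  31  27  26  31  38  42  39  38
  41  44  40  47  45  42  40  40  42  41  46  71  97 123 140 147 147 147]
after turn [-6.72 -9.63  0.01] no turn [-8.14 -8.46  0.01] turn -9.0 tcp [ 0.556  -0.2933  0.1153] psi -10.3 t 58.55 F [ 0.   0.3 -0.4] w 30.0
```

The eraser now fully covers its silhouette. I'll re-check the marker, then the loupe.

```bash
python3 - <<'E'
from h import *
go(.365,-.248,.1138,-1.3)
E
```

```text
after turn [-6.4  -1.36  0.05] no turn [-6.54 -0.35  0.05] turn -9.0 tcp [ 0.556  -0.2933  0.1153] psi -10.3 t 58.55 F [ 0.   0.3 -0.4] w 30.0
```

drive_tool(commands="30 0 0 0 -9;30 -0.9 -0.2 0 0;30 -1 -0.2 0 0;30 -1 -0.2 0 0;30 -1 -0.2 0 0;30 -1 -0.2 0 0;30 -1 -0.2 0 0;30 -0.5 -0.16 0 0")

```text
time: 59.55
tool_pos: [0.3638, -0.2479, 0.1151]
tool_rot: [0.0, 1.0, -0.011, -0.0]
contact_force: [0.3, 0.1, -0.1]
gripper_width: 0.348
```

drive_tool(commands="60 0 0 0 0;60 0 0 0 0;60 0 0 0 0;60 0 0 0 0;60 0 0 0 0;60 0 0 0 0;60 0 0 0 0;60 0 0 0 0")

```text
time: 60.55
tool_pos: [0.365, -0.2483, 0.1152]
tool_rot: [-0.0, 1.0, -0.011, 0.0]
contact_force: [-1.3, -0.0, 0.4]
gripper_width: 0.7
```

```bash
python3 - <<'E'
from h import *
im,cam=snap('w19'); np.set_printoptions(linewidth=250)
for x in (.505,.48,.42,.385):
    c=proj(cam,(x,-.250,.004)); r=int(round(c[1])); u=int(round(c[0]))
    if 0<=r<400: print(x,r,u-34,im[r,u-34:u+35].max(1))
u=int(proj(cam,(.4,-.25,.004))[0])
for du in(-3,3): print('col',u+du,'rows from 165',im[165:210,u+du].max(1))
print(cam['xyz']); go(.361,.0,.115,-1.3)
E
```

```text
0.505 4 283 [140 141 140 140 140 138 127  97  60  44  40  37  39  45  42  42  40  43  39  44  42  40  41  42  37  41  39  31  20  20  25  23  26  28  30  30  30  30  25  25  26  33  28  26  24  20  20  21  23  10  17  25  30  29  29  27  35  37  43  39  40  42
  42  40  39  43  42  41  42]
0.48 43 284 [145 147 147 147 147 143 135 110  74  47  39  41  43  42  43  42  44  43  45  42  38  41  39  37  41  39  32  29  20  18  26  23  30  34  39  36  39  37  27  30  30  30  26  25  24  17  17  17  18  23  27  26  25  27  27  34  37  41  40  45  41  45
  45  43  41  42  43  46  68]
0.42 129 286 [148 148 146 146 146 147 146 132 101  66  41  38  41  43  42  41  42  42  41  45  42  39  40  44  57  97 142 172 188 196 202 206 210 210 210 210 209 208 205 200 194 186 174 161 146 139 125  87  45  26  27  30  42  42  45  44  45  42  41  41  44  44
  38  45  72 106 132 140 141]
0.385 173 287 [147 147 146 149 148 147 147 145 129  90  52  39  43  44  42  38  39  42  43  40  42  40  40  48  79 130 169 189 200 205 209 210 212 211 211 209 210 207 202 196 186 175 161 144 132 113  72  45  34  40  39  42  43  42  43  40  41  41  43  41  42  45
  67 107 132 142 142 142 139]
col 317 rows from 165 [208 207 208 208 208 208 208 209 209 208 209 207 207 206 202 187 151  95  53  41  39  40  40  42  41  47  67 103 129 137 139 140 142 140 141 143 145 147 148 150 149 148 148 147 147]
col 323 rows from 165 [209 210 208 208 209 209 209 210 210 209 208 210 209 207 204 192 156 102  56  36  41  41  37  42  41  44  72 104 128 139 142 143 147 146 147 147 147 147 147 149 148 148 148 147 146]
[ 0.4444212  -0.25160057  0.25792469]
after turn [-0.32 -8.27  0.01] no turn [-0.31 -8.27  0.01] turn 0.0 tcp [ 0.365  -0.2483  0.1152] psi -1.3 t 60.6 F [0.2 0.5 0.6] w 60.3
```

The marker is now spot-on: no sliver, and the end margin matches. Now over the loupe.

drive_tool(commands="60 -0.04 -0.8 0 0;60 -0.04 -1 0 0;60 -0.04 -1 0 0;60 -0.04 -1 0 0;60 -0.04 -1 0 0;60 -0.04 -1 0 0;60 -0.04 -1 0 0;60 -0.02 -1 0 0")

```text
time: 61.6
tool_pos: [0.361, -0.0132, 0.1153]
tool_rot: [0.0, 1.0, -0.011, 0.0]
contact_force: [0.6, 0.3, 0.2]
gripper_width: 0.703
```

drive_tool(commands="60 0 -0.47 0 0;60 0 0 0 0;60 0 0 0 0;60 0 0 0 0;60 0 0 0 0;60 0 0 0 0;60 0 0 0 0;60 0 0 0 0")

```text
time: 62.6
tool_pos: [0.3614, -0.0001, 0.1152]
tool_rot: [-0.0, 1.0, -0.011, -0.0]
contact_force: [-0.5, -0.6, 0.4]
gripper_width: 0.703
```

```bash
python3 - <<'E'
from h import *
im,cam=snap('w20'); np.set_printoptions(linewidth=250)
c=proj(cam,(.437,-.001,.004)); u,v=map(int,np.round(c)); print(u,v,cam['xyz'])
V=im.max(2)
print('row',v,'from',u-55,V[v,u-55:u+56]); print('col',u,'from',v-55,V[max(v-55,0):v+56,u])
k=((V<75)|(V>185)).astype(np.uint8); print('mat',blob(cv2.morphologyEx(k,cv2.MORPH_CLOSE,np.ones((5,5))),c,60,cam,.004))
# coarse picture of the neighbourhood in characters
for r in range(v-42,v+43,3): print(''.join('#' if q<36 else '.' if q<60 else '-' if q<110 else 'o' for q in V[r,u-50:u+51:2]))
go(.4365,.0005,.0115,-1.3)
E
```

```text
318 101 [ 0.44086054 -0.00339723  0.257918  ]
row 101 from 263 [144 145 146 146 146 146 145 145 147 145 141 129 103  69  48  45  42  45  43  43  41  46  46  46  43  47  45  44  35  33  32  33  29  20  12  16  18  42  89 128 142 145 145 143 144 145 145 146 144 145 145 144 146 144 144 145 146 146 146 144 151 173
 197 207 209 211 210 210 211 211 211 210 208 192 145  78  23  20  15  26  36  42  43  38  32  30  30  32  28  29  28  25  28  30  28  27  28  26  30  31  50  74  95 106 117 129 139 142 143 144 146]
col 318 from 46 [148 147 148 148 146 138 112  78  51  42  46  42  44  39  41  42  41  40  42  40  41  43  42  35  33  35  33  29  21  12  15  18  45  90 125 139 146 145 146 144 146 146 145 146 146 145 146 145 145 145 145 144 146 145 145 145 146 144 146 145 145 144
 146 144 143 145 144 146 143 142 130  99  53  18   8  18  19  24  36  34  34  34  33  37  40  42  41  41  42  38  38  41  39  42  42  42  41  44  60  96 125 140 144 145 143 144 146 145 145 143 145]
mat (array([ 0.4375, -0.0021]), -78.6, 65.2, 64.4)
oooooooooooo--..............................-oooooo
ooooo---................
[... 872 characters left out ...]
...#####-oooooooooo-.###..#######....-o
oooooo-........#######--oooo--.####..###.........-o
oooooo-.........##################................o
ooooooo...........##############..................-
ooooooo-.............###.###......................-
ooooooo-.................#.........................
oooooooo-..........................................
oooooooo-........#..............................---
ooooooooo................................---ooooooo
ooooooooo-.-oo-...................----ooooooooooooo
ooooooooo-.oooo-............---oooooooooooooooooooo
after turn [ 2.5  -0.07  3.46] no turn [ 2.5  -0.07  3.46] turn 0.0 tcp [ 0.3614 -0.      0.1152] psi -1.3 t 62.65 F [-0.4  0.5  0.2] w 59.8
```

```bash
python3 - <<'E'
from h import *
cam=manip.camera_params('wrist')
for z in(.038,.02): print(z,ray(cam,[(319,98.3)],z))
im=cv2.imread('pics/w20.png'); print('tape?',proj(cam,(.4505,.2563,.02)))
E
```

```text
0.038 [[ 0.43912106 -0.0017191 ]]
0.02 [[ 0.43897875 -0.00158398]]
tape? (np.float64(-48.527923798307484), np.float64(89.30367621272745))
```

The loupe is within (+1.5, +0.4) mm of its mat centre with no pale rim showing. All four things are in place and the gripper is clear, so I'm handing in.

```bash
python3 -c "
from plant import manip
print(manip.job_done(), manip.state()['time'])"
```

```text
the job is handed in; nothing more can be done
the job is handed in; nothing more can be done
```

I put the eraser, marker, loupe and tape measure each on its own mat, lying or standing as before, and handed in at about 63 s with the gripper empty and clear. All four needed at least one small regrip to line up.

Last checks, measured looking straight down except for the tape:
- **Eraser:** no silhouette showing, and its ends and sides match.
- **Marker:** parallel to its silhouette, with no strip showing and the end margin within about 1 mm.
- **Loupe:** about (+1.5, +0.4) mm off in x and y, with no pale rim showing.
- **Tape measure:** about 1–1.5 mm off, with a thin sliver of silhouette at its hook end. I did not check it again from directly above after its last nudge.

Failed or disagreed:
- **Position errors:** my wrist-camera and in-hand estimates were 2–4 mm off at first, which caused the nudges. An early eraser check read 1.7 mm off when it was really about 3.5 mm; I fixed that.
- **Force:** one marker lowering pressed about 45 N at the wrist, through the held marker. That is below the 120 N wrist limit. The 40 N limit covers the arm or gripper body, which I don't think was touching, but I could not confirm that. The marker checked fine afterwards.

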